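Move a soap mould from the cooling rack into the bench dryer

ROBOT

A 7-joint arm with a two-finger parallel gripper is mounted at the origin on the work surface. World frame = base frame: x ahead of the robot, y to its left, z up, the work surface at z = 0. Lengths are in m, angles in rad, forces in N, time in s.
With the tool pointing down it reaches from about 0.4 to 0.85 m from the base axis. Payload 10.4 kg.
Tool frame: the origin (TCP) lies between the finger pads; the fingertips stand ahead of it and the grasp point (between the pads) lies 6 mm ahead of it (finger_overhang is the z of the fingertips in the tool frame, in m); z points along the fingers, y is the direction in which the jaws open and shut (so a half turn about z gives the same grasp; the last joint's range is limited). The gripper opens to 85 mm and grips with 20 to 120 N. Pads are 22 mm wide; open, the fingers measure 114 mm over their backs; the gripper's body (76 mm by 85 mm) begins 54 mm behind the grasp point. The pads swing forward as they close: fully open they stand 13 mm farther back than shut.
Start: joints at [-1.28, 0.332, -0.065, 1.46, 0.022, 1.35, -0.088], TCP at [0.193, 0.595, 0.256] pointing down, gripper open.
Joint ranges: [-2.6, 2.6], [-0.5, 2.12], [-1.47, 1.34], [0.16, 2.42], [-1.27, 4.41], [0.06, 2.06], [-2.6, 2.6]. Speed limits (rad/s): [2.22, 2.22, 2.79, 2.79, 3.14, 3.14, 3.14].

INTERFACE

Orientations are given as a unit quaternion [x, y, z, w].
In Python, from workcell import * gives the robot as it stands.
- The arm moves only by the shell command python3 -m creep 'ROWS' [FORCE]. ROWS is JSON, a list of rows, each a list of 7 numbers: the turn, a rotation vector about the tool's x, y, z in rad, then the shift along the tool's x, y, z in mm, then the closure in counts, from 0 (fully open) to 255 (shut). In form: [[wx, wy, wz, dx, dy, dz, claw], ...]. A call has 1 to 8 rows; each row shifts and turns the commanded pose from where the row before left it, along the tool's axes as they then stand; what a row does not reach is not made up. A row lasts 1/10 s, in which the tool goes at most 50 mm and 8.59 degrees, less where a joint would pass 70% of its speed; a pose out of reach is approached as far as the arm can. A call is refused whole if a number of a shift passes 50 or a number of a turn 0.15, either way. A call with a gripper value outside its range is refused whole. The fingers move at their own pace and stop on an object; FORCE is the grip in N (left out, the last holds). Time passes only in rows, so rows that do not move let the fingers close. It gives the time, the measured TCP pose, the force and the opening at its end, in the units of the state.
- get_obs(): the state, without advancing time (a new reading comes with each control period).
- camera(name): name is "scene" or "side" or "wrist"; returns (picture, depth): 400x640x3 uint8, blue, green, red; 400x640 float32, m along the optical axis (not along the pixel's ray), 0 where there is no reading.
- camera_model(name): a dict with "camera_matrix" (3x3 intrinsics, pixels), "R" (3x3) and "t" (3): a world point X has camera coordinates R X + t; the wrist camera has in their place "mount" (4x4, takes a point from camera to tool coordinates, whose origin is the TCP and whose axes are the flange's). Camera axes: x right, y down, z forward; pixel columns grow to the right and rows downward; lengths in m; the calibration is good to about 2 mm. A picture is of the moment at which its call begins: read the wrist's pose just before it. camera_model takes no time and is no camera call.
- hand_in(): hands the job in, once; it reports no verdict.
The state is a dict: "clock": time; "joint_pos": joint angles; "joint_velocities": joint speeds; "tau": joint torques, N m; "position": TCP position; "ee_rot": TCP orientation; "ft_force": force on the tool from outside, world axes, zero at the start; "torque": the same for the moment, N m; "grip_width": opening from 0.0 (shut) to 1.0 (fully open).
Only numpy, scipy, OpenCV 4.12 (cv2) and the standard library are available. Lean on these libraries where they do the work, as an engineer would, in place of code of your own. Each camera call takes 0.05 s, during which the arm holds its last target.

TASK

Draw the soap mould carrier out from under the cooling rack by its free end and set it down flat on the pink mat, let go, and take it again at the handle end, because the end you first held has to go into the dryer. Slide it mould first into the dryer's tunnel until it is fully home, then push the red knob to slide the bolt all the way across in front of the mould. Keep the carrier level throughout and leave the other things on the bench where they stand.

Things in the scene. Friction and masses are not known exactly. Their poses are not given: they have to be found in the camera images.
- carrier: Loose mould carrier, 0.2-0.4 kg: white block 130 (x) x 50 (y) x 34 high, pink top with four coloured soaps; black bar handle out of its -x end. Origin: centre of the block's underside; block x -65..65, handle x -145..-65. +x points to the free end, which enters the dryer first. At the start it lies on the bench, handle and rear 25-50 mm of the block under the rack.
- carrier_handle (a point): Point on the carrier's handle (a bar 80 long in x, 24 wide in y, 4 to 20 above the carrier's underside) at carrier x -115, y 0, z 12.
- rack: Fixed low steel bridge on the bench. Origin: on the bench, middle of its open edge; +x points out of it, the way the carrier is drawn out. Board x -170..0, y -80..80, underside 52, top 64 above the bench; 136 clear between side walls. A second mould stands fixed on it at x -160..-90, up to 90 above the bench.
- mat: Pink dotted sheet flat on the bench, 240 (x) x 220 (y), no thickness to speak of. Origin: its centre.
- dryer: Fixed white and blue bench dryer. Origin: on the bench, centre of the tunnel's mouth; +x into the tunnel. Tunnel: no floor (the carrier slides on the bench), 54 wide, 46 high, mouth flared to about 70 over 20 mm, clear window above. Housing x 0..170, y -75..75, top 58; fan box x 170..220, 100 high; low panel 34 high, y -160..-75. Bolt's rail 20 high at x -19..3, y -155..-40.
- dryer_home (a point): Point fixed to the dryer, before its mouth, at dryer x -47, y 0, z 12: carrier_handle lies here when the carrier is home, its block touching the steel back stop at dryer x 133; the carrier's origin is then at dryer x 68 and the handle sticks out of the mouth.
- bolt (a joint): Sliding bolt before the dryer's mouth, in m: 0 = open, parked on the -y side; 0.085 = fully across, at its stop; moves along the dryer's +y. About 2.5 N of friction, stays where left. Its bar (dryer x -16..-4, 27 to 39 above the bench) passes over the handle but strikes a mould block that is not home.
- bolt_knob (a point): Top centre of the bolt's red upright knob, 14 dia, its top 75 and foot 39 above the bench; it moves with the bolt, at dryer x -30, y -138 when the bolt is at 0 and y -53 when fully across.
- amber_bottle: Bystander, to be left alone: amber glass bottle with black cap, 36 dia x 75 high (mm); origin under its centre.
- dye_bottle: Bystander, to be left alone: small blue bottle with black cap, 28 dia x 65 high (mm); origin under its centre.
- beaker: Bystander, to be left alone: glass beaker, 68 dia x 85 high (mm); origin under its centre.
- dish: Bystander, to be left alone: white open plastic dish, 160 x 110 x 30 (mm); origin under its centre.
- spatula: Bystander, to be left alone: steel spatula lying flat, 190 long (mm); origin under its centre.
- weight: Bystander, to be left alone: brass weight, 40 dia x 35 high (mm); origin under its centre.
Things that resemble listed ones, but are neither listed nor needed, are in the scene too. Leave any yellow look-alike of the carrier alone.

How it is judged:
By the outcome, as a careful person would: the job done as asked, in the order asked, and still so for the second after the job is handed in, with the robot touching nothing.
It also fails if it takes over 72 s, if anything falls off the work surface, if the arm or the gripper's body presses on something with over 40 N, if the wrist force passes 120 N, or if a joint passes its speed limit or range.

## Working session

There is one attempt and no reset: what is moved stays moved. The work goes in short steps, Python scripts to look and compute and a shell command to move; the robot and the scene stay as the last step left them, time stands still between calls to the robot, and variables do not carry over. Pictures are saved under pics/ and viewed, and the job is handed in when it is done.

```bash
mkdir -p pics; ls; python3 - <<'E'
from workcell import *
import cv2,numpy as np
o=get_obs(); print({k:np.round(v,3).tolist() for k,v in o.items()})
for n in("scene","side","wrist"):
    p,d=camera(n); cv2.imwrite(f"pics/{n}0.png",p); np.save(f"{n}0.npy",d)
    m=camera_model(n); print(n,{k:np.round(v,4).tolist() for k,v in m.items()})
E
```

```text
pics
{'clock': 0.0, 'joint_pos': [-1.28, 0.333, -0.065, 1.461, 0.022, 1.35, -0.088], 'joint_velocities': [0.001, -0.0, 0.0, -0.001, 0.001, 0.001, 0.001], 'tau': [-0.0, -62.545, 0.049, -39.16, 0.016, 0.01, -0.0], 'position': [0.193, 0.594, 0.256], 'ee_rot': [0.156, 0.988, -0.001, -0.0], 'ft_force': [0.013, -0.03, -0.266], 'torque': [-0.005, -0.026, 0.019], 'grip_width': 1.001}
scene {'camera_matrix': [[415.5396, 0.0, 323.6092], [0.0, 415.5396, 198.4541], [0.0, 0.0, 1.0]], 'R': [[-0.1572, 0.9873, -0.0216], [0.6749, 0.0914, -0.7322], [-0.721, -0.1297, -0.6807]], 't': [0.0366, -0.3147, 1.8128]}
side {'camera_matrix': [[423.6825, 0.0, 327.0582], [0.0, 423.6825, 199.7667], [0.0, 0.0, 1.0]], 'R': [[0.724, -0.6896, 0.015], [-0.411, -0.4487, -0.7936], [0.554, 0.5684, -0.6083]], 't': [-0.3346, 0.3266, 1.1183]}
wrist {'camera_matrix': [[303.2237, 0.0, 318.7718], [0.0, 303.2237, 203.9335], [0.0, 0.0, 1.0]], 'mount': [[0.0015, -0.961, -0.2764, 0.0699], [1.0, 0.0013, 0.0012, -0.0012], [-0.0008, -0.2764, 0.961, -0.1177], [0.0, 0.0, 0.0, 1.0]]}
```

View pics/scene0.png

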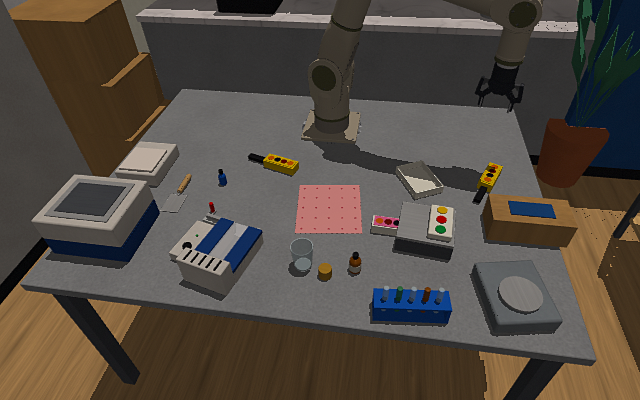

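View pics/side0.png

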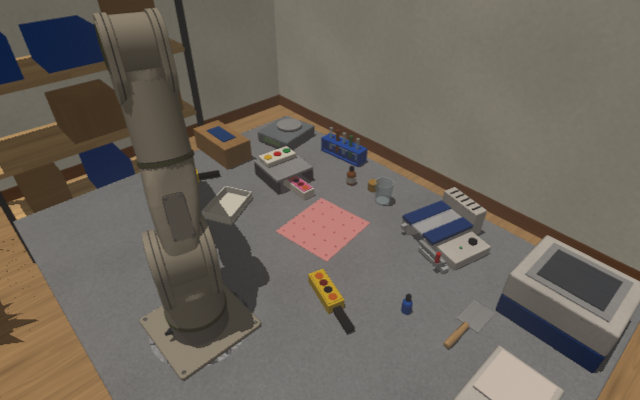

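View pics/wrist0.png

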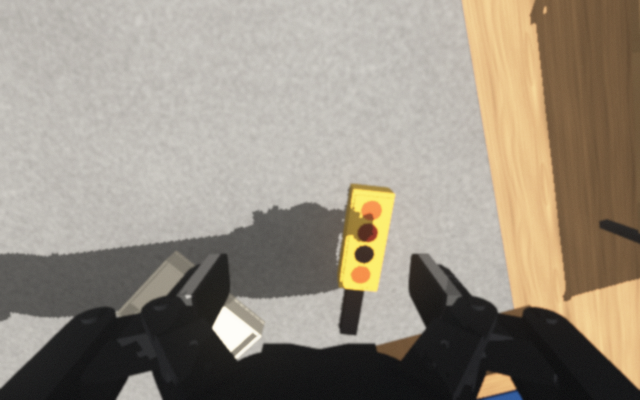

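```bash
python3 - <<'E'
import cv2,numpy as np
a=cv2.imread("pics/scene0.png");b=cv2.imread("pics/side0.png")
def z(im,x0,y0,x1,y1,s): return cv2.resize(im[y0:y1,x0:x1],None,fx=s,fy=s,interpolation=cv2.INTER_CUBIC)
cv2.imwrite("pics/c1.png",z(a,355,190,475,270,6))
cv2.imwrite("pics/c2.png",z(a,155,190,275,300,5))
cv2.imwrite("pics/c3.png",z(b,390,180,500,270,7))
cv2.imwrite("pics/c4.png",z(b,240,130,370,260,4))
E
```

```text
(no output)
```

View pics/c1.png

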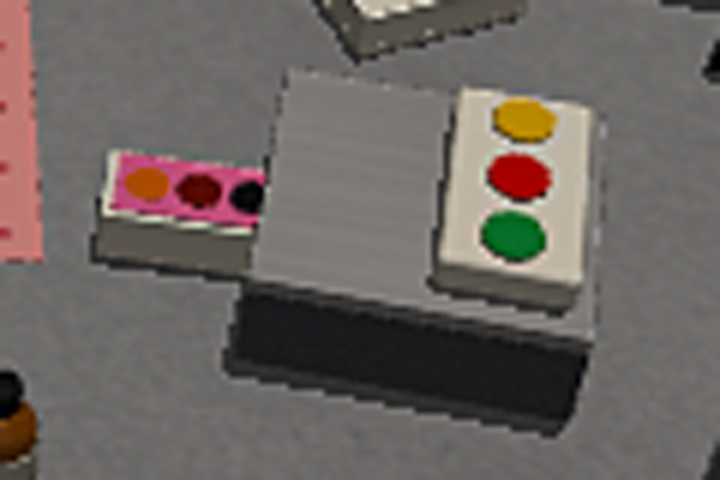

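View pics/c2.png

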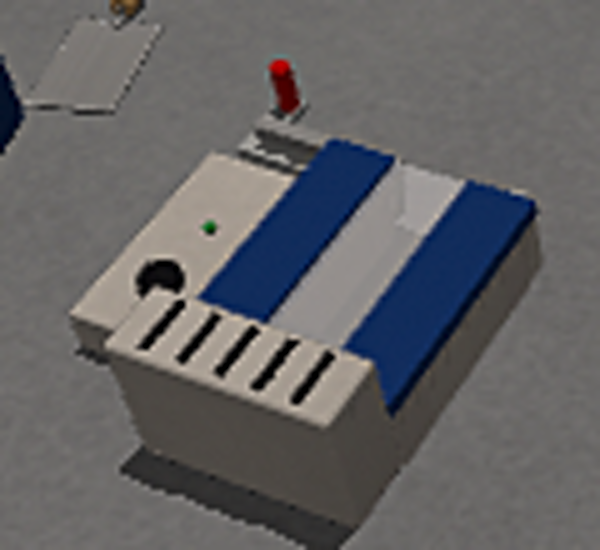

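View pics/c3.png

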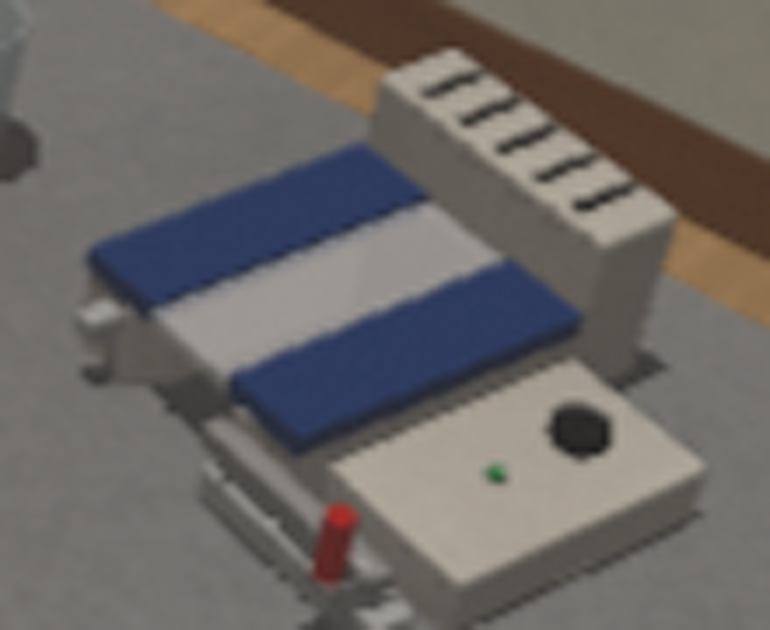

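View pics/c4.png

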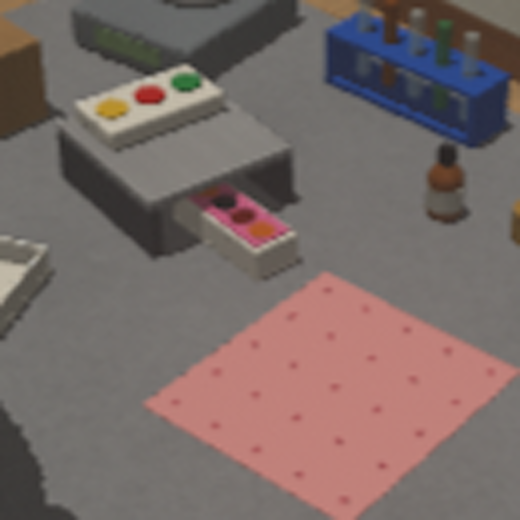

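Candidates: pink-topped white carrier at scene (385,224), under the rack (the one described). Look-alikes are yellow ones at (280,164) and (490,180), plus a white mould fixed on the rack at (441,222). The crop shows a pink top with soaps and the handle hidden under the rack, so I choose (385,224).

```bash
cat > h.py <<'E'
from workcell import *
import cv2,numpy as np
from scipy.spatial.transform import Rotation as R_
def cam(n,obs=None):
    m=camera_model(n);K=m["camera_matrix"]
    if n!="wrist": return np.array(K),np.array(m["R"]),np.array(m["t"])
    o=obs; M=np.array(m["mount"]);Rt=R_.from_quat(o["ee_rot"]).as_matrix()
    Rwc=Rt@M[:3,:3]; c=Rt@M[:3,3]+np.array(o["position"])
    return np.array(K),Rwc.T,-Rwc.T@c
def ray(C,px,z):
    K,R,t=C; px=np.atleast_2d(px).astype(float)
    d=np.c_[px,np.ones(len(px))]@np.linalg.inv(K).T@R
    c=-R.T@t
    return (c+d*((z-c[2])/d[:,2])[:,None])
def proj(C,X):
    K,R,t=C; p=(np.atleast_2d(X)@R.T+t)@K.T; return p[:,:2]/p[:,2:]
def mask(im,lo,hi): return cv2.inRange(cv2.cvtColor(im,cv2.COLOR_BGR2HSV),np.array(lo),np.array(hi))
def blobs(m,amin=15):
    n,l,s,c=cv2.connectedComponentsWithStats(m)
    out=[]
    for i in range(1,n):
        if s[i,4]>=amin:
            cn,_=cv2.findContours((l==i).astype(np.uint8),0,2)
            out.append((s[i].tolist(),c[i].round(1).tolist(),max(cn,key=cv2.contourArea)[:,0,:]))
    return sorted(out,key=lambda b:-b[0][4])
def rect(pts): # xy pts -> centre,size,angle
    r=cv2.minAreaRect((pts[:,:2]*1000).astype(np.float32)); return np.round(r[0],1),np.round(r[1],1),round(r[2],1)
E
python3 - <<'E'
from h import *
for n in("scene","side"):
    im=cv2.imread(f"pics/{n}0.png");C=cam(n)
    print(n)
    for nm,lo,hi,z in (("mat",(170,60,60),(180,140,255),0),("mat2",(0,60,150),(6,140,255),0),("pink",(155,100,100),(172,255,255),.034),("blue",(105,120,40),(125,255,255),.058),("red",(0,180,120),(4,255,255),.07),("red2",(176,180,120),(180,255,255),.07)):
        for s,c,cn in blobs(mask(im,lo,hi))[:6]:
            print(nm,s,c,*rect(ray(C,cn,z)))
E
```

```text
scene
mat2 [295, 185, 67, 49, 2991] [328.5, 209.0] [504.6  60.5] [237.7 220.9] 7.6
pink [374, 216, 25, 12, 127] [385.4, 221.3] [577.1 258.4] [76.5 41.7] 87.0
blue [582, 68, 58, 102, 3404] [619.8, 125.8] [-199.6 1173.2] [198.6 934.6] 70.2
blue [372, 288, 80, 36, 2271] [410.8, 306.3] [894.9 338.1] [ 98.7 206. ] 5.7
blue [45, 201, 112, 61, 1438] [101.5, 244.4] [ 802.4 -579.1] [222.9 328.2] 39.3
blue [600, 0, 40, 60, 1150] [626.6, 25.7] [-1184.5  1576.3] [ 163.  1014.7] 65.1
blue [224, 226, 38, 45, 629] [242.2, 246.1] [ 766.4 -161.1] [ 52.8 168.3] 76.3
blue [508, 201, 48, 17, 584] [531.4, 209.0] [481.7 715.4] [ 62.9 133.5] 0.1
red [437, 216, 10, 7, 55] [441.1, 219.0] [579.  427.1] [26.  27.7] 7.8
side
mat [287, 176, 25, 16, 133] [299.7, 183.3] [612.8 311.6] [104.4  46.4] 86.7
mat2 [276, 198, 94, 63, 3060] [322.8, 228.2] [505.5  64.7] [240.3 220.3] 7.6
pink [291, 181, 14, 10, 31] [297.0, 185.1] [566.3 266.6] [73.4 11.4] 87.5
pink [299, 179, 13, 10, 29] [304.4, 182.9] [593.3 259.9] [71.5 13.7] 85.8
blue [19, 16, 85, 57, 3329] [62.0, 42.8] [ 491.3 2540.1] [1186.1  441.4] 81.1
blue [80, 143, 54, 45, 1524] [106.0, 164.7] [ 97.1 846.6] [279.7 160.3] 89.1
blue [515, 303, 90, 69, 1117] [571.9, 346.9] [ 593.7 -659. ] [ 61.1 219.3] 0.5
blue [0, 33, 23, 51, 685] [7.6, 63.0] [ 151.5 2461.4] [1004.8  100.9] 77.7
blue [424, 218, 48, 24, 455] [447.3, 229.5] [ 741.3 -261.9] [ 41.9 164.6] 76.1
blue [405, 202, 45, 21, 383] [426.4, 211.7] [ 766.5 -162.9] [ 41.1 163.4] 76.3
```

```bash
cat >> h.py <<'E'
def yaw_now(o):
    M=R_.from_quat(o["ee_rot"]).as_matrix(); return np.degrees(np.arctan2(M[1,1],M[0,1]))
def plan(x,y,z,yaw,o=None,after=True):
    """yaw=world deg of tool y. prints turn to do first, then shift in turned, level frame; mm"""
    o=o or get_obs(); M=R_.from_quat(o["ee_rot"]).as_matrix()
    a=np.radians(yaw); ty=np.array([np.cos(a),np.sin(a),0]);tz=np.array([0,0,-1.]);tx=np.cross(ty,tz)
    G=np.c_[tx,ty,tz]; w=R_.from_matrix(M.T@G).as_rotvec()
    d=(np.array([x,y,z])-o["position"])*1000
    print("yaw %.1f clk %.2f pos %s"%(yaw_now(o),o["clock"],np.round(o["position"],4)),"TURN",np.round(w,3),"SHIFT(after turn)",np.round(G.T@d,1),"(before)",np.round(M.T@d,1), "F",np.round(o["ft_force"],1),"grip",round(float(o["grip_width"]),3))
E
python3 - <<'E'
from h import *
import workcell; print([a for a in dir(workcell) if not a.startswith('_')])
try: print(finger_overhang)
except Exception as e: print(e)
S=cam("scene");D=cam("side")
def tri(a,b):
    A=[];B=[]
    for (K,R,t),p in((S,a),(D,b)):
        P=K@np.c_[R,t]; A+= [p[0]*P[2]-P[0],p[1]*P[2]-P[1]]
    _,_,v=np.linalg.svd(np.array(A)); return (v[-1,:3]/v[-1,3]).round(4)
print("knob",tri((211,203.6),(439,253.6)), ray(S,(211,203.6),.075),ray(D,(439,253.6),.075))
for n,C in(("s",S),("d",D)): print(n)
print("yellow",ray(S,(280,164),.034),"y2",ray(S,(490,178),.034),"beaker top",ray(S,(302,245),.085),"amber",ray(S,(355,270),.0),"weight",ray(S,(325,271),.02),"dye",ray(S,(222,184),.0),"dish",ray(S,(419,180),.01),"handle yellow",ray(S,(252,157),.012))
plan(.577,.17,.24,-3)
E
```

```text
['MotionError', 'camera', 'camera_model', 'finger_overhang', 'get_obs', 'hand_in']
0.025
knob [ 0.6131 -0.3124  0.073 ] [[ 0.61469777 -0.31052627  0.075     ]] [[ 0.61151499 -0.3139444   0.075     ]]
s
d
yellow [[ 0.33065179 -0.15064818  0.034     ]] y2 [[0.31150939 0.61561478 0.034     ]] beaker top [[0.7559693  0.02157027 0.085     ]] amber [[0.75904621 0.17883256 0.        ]] weight [[0.79028032 0.09331502 0.02      ]] dye [[ 0.43419202 -0.35063764  0.        ]] dish [[0.32700416 0.36916396 0.01      ]] handle yellow [[ 0.27440054 -0.2799063   0.012     ]]
yaw 72.0 clk 0.15 pos [0.1928 0.5942 0.2557] TURN [-1.000e-03  1.000e-03  1.309e+00] SHIFT(after turn) [-403.5  405.8   15.7] (before) [-496.3 -284.9   16. ] F [ 0.1 -0.9 -1.1] grip 0.997
```

```bash
python3 -m creep '[[0,0,0,-41,-24,1,0],[0,0,0,-41,-24,1,0],[0,0,0,-41,-24,1,0],[0,0,0,-41,-24,2,0],[0,0,0,-41,-24,2,0],[0,0,0,-41,-24,1,0],[0,0,0,-41,-24,1,0],[0,0,0,-41,-24,1,0]]'; python3 -m creep '[[0,0,0,-41,-24,1,0],[0,0,0,-41,-24,1,0],[0,0,0,-41,-23,1,0],[0,0,0,-40,-22,1,0]]'; python3 -m creep '[[0,0,0.145,0,0,0,0],[0,0,0.145,0,0,0,0],[0,0,0.145,0,0,0,0],[0,0,0.145,0,0,0,0],[0,0,0.145,0,0,0,0],[0,0,0.145,0,0,0,0],[0,0,0.145,0,0,0,0],[0,0,0.145,0,0,0,0]]'; python3 -m creep '[[0,0,0.145,0,0,0,0],[0,0,0,0,0,0,0],[0,0,0,0,0,0,0]]'
python3 - <<'E'
from h import *
o=get_obs(); p,d=camera("wrist"); cv2.imwrite("pics/w1.png",p); np.save("w1.npy",d); import pickle; pickle.dump(o,open("w1.pkl","wb"))
plan(.577,.17,.24,-3,o)
E
```

```text
clock: 0.95
position: [0.4465, 0.3089, 0.2463]
ee_rot: [0.156, 0.988, 0.0, -0.0]
ft_force: [1.0, 0.4, -0.2]
grip_width: 0.996
clock: 1.35
position: [0.573, 0.1701, 0.2422]
ee_rot: [0.156, 0.988, 0.0, -0.0]
ft_force: [0.1, -0.2, -0.4]
grip_width: 0.999
clock: 2.15
position: [0.5718, 0.1718, 0.242]
ee_rot: [0.674, 0.739, -0.0, -0.0]
ft_force: [0.4, 0.2, 0.5]
grip_width: 1.003
clock: 2.45
position: [0.5718, 0.1719, 0.2421]
ee_rot: [0.722, 0.692, -0.0, -0.0]
ft_force: [-0.4, 0.8, -0.1]
grip_width: 0.995
yaw -2.5 clk 2.45 pos [0.5718 0.1719 0.2421] TURN [-0.     0.     0.009] SHIFT(after turn) [-1.7  5.3  2.1] (before) [-1.7  5.3  2.1] F [-0.4  0.8 -0.1] grip 0.995
```

View pics/w1.png

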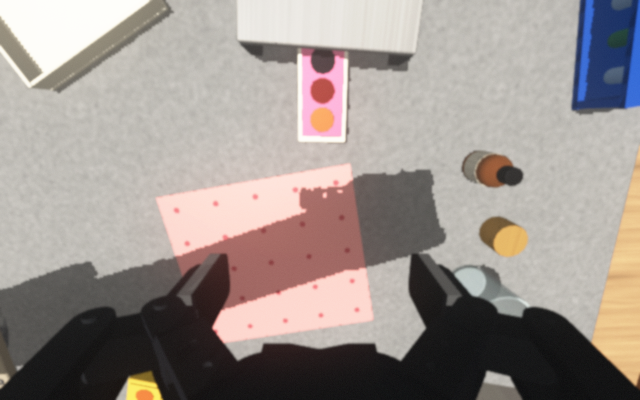

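```bash
python3 - <<'E'
from h import *
import pickle
o=pickle.load(open("w1.pkl","rb"));C=cam("wrist",o);im=cv2.imread("pics/w1.png")
print(ray(C,[(299,60),(299,140),(347.5,60),(347.5,140),(323,143)],.034).round(4))
hsv=cv2.cvtColor(im,cv2.COLOR_BGR2HSV)
for r in (60,80,100,130): print(r,im[r,292:304].tolist()[::2],)
# edges by gray gradients
g=cv2.GaussianBlur(im,(3,3),0).astype(float).sum(2)
for r in (70,90,110,130):
    d=np.diff(g[r,285:362]); print(r,285+np.argmax(d)+.5, 285+np.argmin(d)+.5)
d=np.diff(g[125:160,308:338].mean(1)); print("end",125+np.argmin(d)+.5,d.round(0).tolist())
# rack edge
d=np.diff(g[35:65,250:290].mean(1));print(35+np.argmin(d)+.5)
print("rack corners", ray(C,[(238,41),(416,53)],.064).round(4))
print("mat", ray(C,[(157,197),(350,164),(372,319)],0).round(4))
E
```

```text
[[0.5576 0.2955 0.034 ]
 [0.553  0.2184 0.034 ]
 [0.6053 0.2935 0.034 ]
 [0.6041 0.2162 0.034 ]
 [0.5781 0.2142 0.034 ]]
60 [[98, 101, 109], [97, 101, 109], [117, 125, 134], [233, 243, 246], [249, 252, 254], [229, 209, 253]]
80 [[185, 190, 198], [185, 190, 198], [185, 193, 201], [234, 243, 246], [249, 252, 254], [231, 213, 253]]
100 [[184, 189, 198], [182, 189, 197], [183, 191, 199], [235, 243, 246], [250, 253, 254], [236, 227, 254]]
130 [[183, 188, 198], [183, 189, 198], [188, 193, 203], [232, 241, 246], [249, 252, 254], [234, 224, 254]]
70 330.5 347.5
90 334.5 346.5
110 297.5 345.5
130 348.5 345.5
end 141.5 [5.0, 7.0, 8.0, 10.0, 13.0, 16.0, 15.0, 10.0, 7.0, 16.0, 31.0, 32.0, 17.0, 3.0, -13.0, -42.0, -66.0, -48.0, -10.0, 6.0, 4.0, 2.0, 1.0, -1.0, -2.0, -2.0, -2.0, -2.0, -2.0, -2.0, -3.0, -2.0, -1.0, 1.0]
42.5
rack corners [[0.5065 0.308  0.064 ]
 [0.6634 0.2918 0.064 ]]
mat [[ 0.3726  0.1549  0.    ]
 [ 0.6097  0.1855  0.    ]
 [ 0.6372 -0.031   0.    ]]
```

```bash
python3 - <<'E'
from h import *
plan(.579,.238,.030,-2.5)
E
```

```text
yaw -2.5 clk 2.50 pos [0.5719 0.1719 0.2421] TURN [-0.  0. -0.] SHIFT(after turn) [ 66.3   4.3 212.1] (before) [ 66.3   4.3 212.1] F [-0.1 -0.4 -0.4] grip 0.999
```

```bash
python3 -m creep '[[0,0,0,33,2,30,0],[0,0,0,33,2,35,0],[0,0,0,0,0,40,0],[0,0,0,0,0,40,0],[0,0,0,0,0,35,0],[0,0,0,0,0,20,0],[0,0,0,0,0,12,0],[0,0,0,0,0,0,0]]'; python3 - <<'E'
from h import *
plan(.579,.238,.030,-2.5)
p,d=camera("wrist"); cv2.imwrite("pics/w2.png",p)
E
```

```text
clock: 3.3
position: [0.5784, 0.2372, 0.0289]
ee_rot: [0.723, 0.69, -0.001, -0.0]
ft_force: [-0.2, -0.6, 0.0]
grip_width: 0.999
yaw -2.7 clk 3.30 pos [0.5784 0.2372 0.0289] TURN [-0.002  0.001 -0.003] SHIFT(after turn) [ 0.8  0.6 -1.1] (before) [ 0.8  0.6 -1.1] F [-0.2 -0.6  0. ] grip 0.999
```

View pics/w2.png

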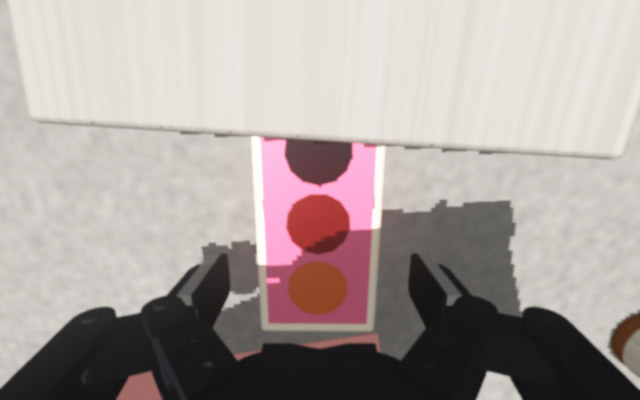

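The block sits centred between the open fingers (edges at columns 262 and 378). Closing.

```bash
python3 -m creep '[[0,0,0,0,0,0,130],[0,0,0,0,0,0,200],[0,0,0,0,0,0,200],[0,0,0,0,0,0,200],[0,0,0,0,0,0,200],[0,0,0,0,0,0,200]]' 60; python3 -m creep '[[0,0,0,0,0,-1.5,200],[0,0,0,-10,0,0,200],[0,0,0,-20,0,0,200],[0,0,0,-20,0,0,200],[0,0,0,0,0,0,200]]'; python3 - <<'E'
from h import *
o=get_obs();print(o["grip_width"],o["ft_force"],o["torque"])
p,d=camera("wrist"); cv2.imwrite("pics/w3.png",p)
E
```

```text
clock: 3.95
position: [0.5799, 0.238, 0.0318]
ee_rot: [0.724, 0.69, 0.001, 0.0]
ft_force: [-0.3, -0.1, 5.7]
grip_width: 0.576
clock: 4.45
position: [0.577, 0.1818, 0.032]
ee_rot: [0.726, 0.688, -0.001, 0.001]
ft_force: [-0.6, -1.5, 0.6]
grip_width: 0.575
0.5750856283249661 [-0.6011831  -1.49870582  0.56006017] [-0.25131952 -0.05729155  0.00999222]
```

View pics/w3.png

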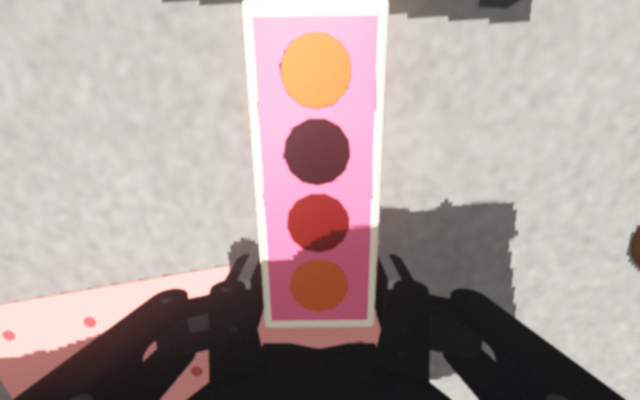

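```bash
python3 -m creep '[[0,0,0,-20,0,0,200],[0,0,0,-20,0,0,200],[0,0,0,-25,0,0,200],[0,0,0,-25,0,0,200],[0,0,0,-25,0,0,200],[0,0,0,-16,0,0,200],[0,0,0,0,0,0,200]]' 100;  python3 -m creep '[[0,0,0,0,0,-6,200],[0,0,0,0,0,-10,200],[0,0,0,0,0,-9,200],[0,0,0,0,0,0,200]]'; python3 - <<'E'
from h import *
plan(.583,.043,.057,76.3)
for n in("wrist","side"): p,d=camera(n); cv2.imwrite(f"pics/{n}4.png",p if n=="wrist" else cv2.resize(p[100:300,200:520],None,fx=2.5,fy=2.5))
E
```

```text
clock: 5.2
position: [0.5705, 0.054, 0.032]
ee_rot: [0.725, 0.689, -0.0, 0.0]
ft_force: [-0.4, -3.3, 1.6]
grip_width: 0.569
clock: 5.6
position: [0.5715, 0.0579, 0.0585]
ee_rot: [0.723, 0.69, 0.001, 0.001]
ft_force: [0.6, -0.1, -3.3]
grip_width: 0.567
yaw -2.7 clk 5.60 pos [0.5715 0.0579 0.0585] TURN [ 3.000e-03  1.000e-03 -1.378e+00] SHIFT(after turn) [-14.7 -11.7   1.5] (before) [-14.3  12.2   1.5] F [ 0.6 -0.1 -3.3] grip 0.567
```

View pics/wrist4.png

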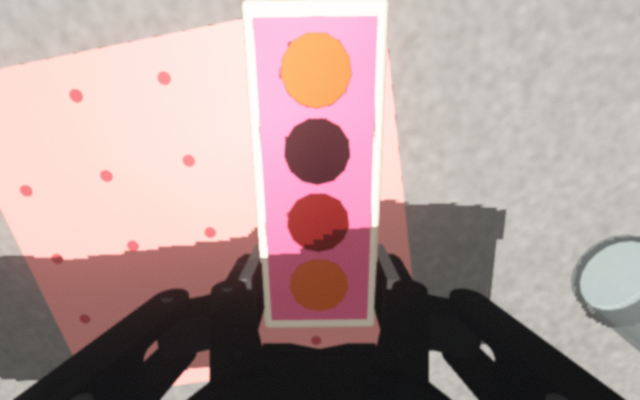

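View pics/side4.png

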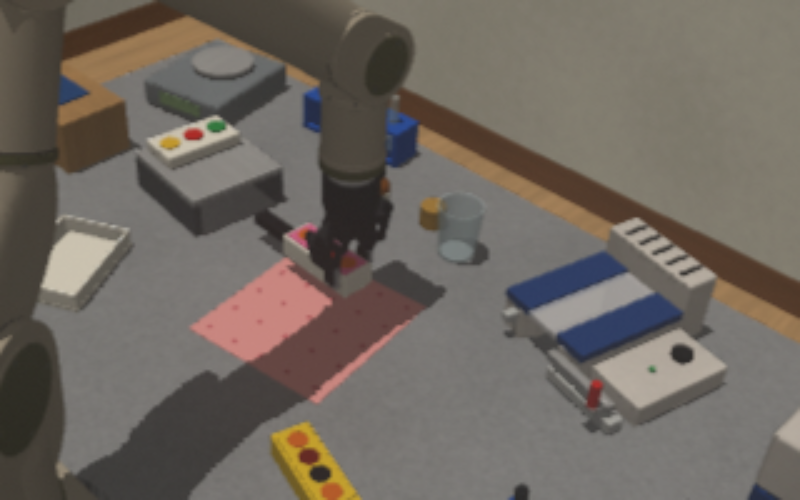

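```bash
python3 -m creep '[[0,0,-0.138,0,0,0,200],[0,0,-0.138,0,0,0,200],[0,0,-0.138,0,0,0,200],[0,0,-0.138,0,0,0,200],[0,0,-0.138,0,0,0,200],[0,0,-0.138,0,0,0,200],[0,0,-0.138,0,0,0,200],[0,0,-0.138,0,0,0,200]]';  python3 -m creep '[[0,0,-0.138,0,0,0,200],[0,0,-0.138,0,0,0,200],[0,0,0,-13,-10,0,200],[0,0,0,0,0,0,200],[0,0,0,0,0,0,200]]'; python3 - <<'E'
from h import *
plan(.583,.043,.032,76.3)
for n in("wrist","side"): p,d=camera(n); cv2.imwrite(f"pics/{n}5.png",p if n=="wrist" else cv2.resize(p[100:300,200:520],None,fx=2.5,fy=2.5))
E
```

```text
clock: 6.5
position: [0.5702, 0.057, 0.0563]
ee_rot: [0.252, 0.968, -0.0, -0.0]
ft_force: [0.2, -0.2, -4.3]
grip_width: 0.566
clock: 7.0
position: [0.5808, 0.0434, 0.0565]
ee_rot: [0.121, 0.993, -0.0, -0.0]
ft_force: [0.1, 0.5, -3.9]
grip_width: 0.57
yaw 76.1 clk 7.00 pos [0.5808 0.0434 0.0565] TURN [-0.    -0.    -0.003] SHIFT(after turn) [-2.3  0.1 24.5] (before) [-2.3  0.2 24.5] F [ 0.1  0.5 -3.9] grip 0.57
```

View pics/wrist5.png

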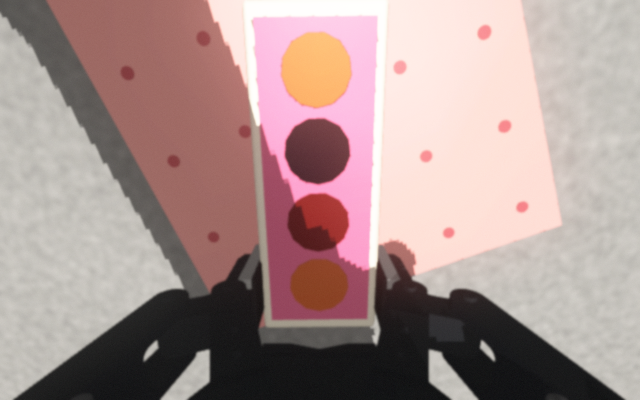

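View pics/side5.png

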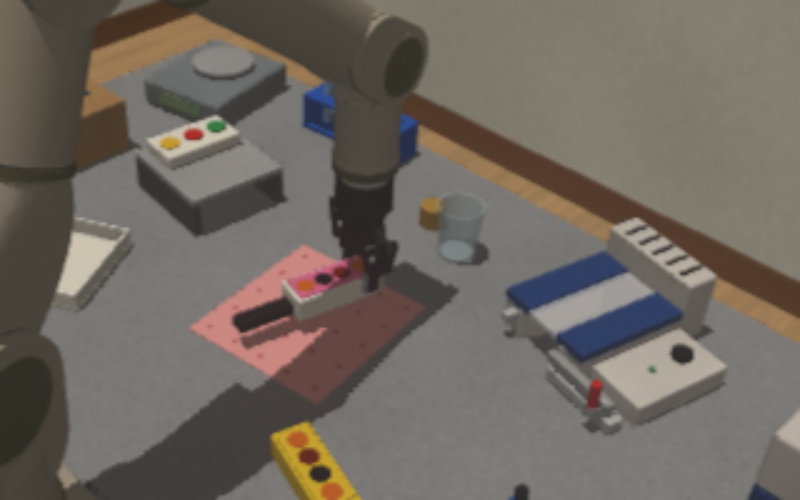

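```bash
python3 - <<'E'
from h import *
o=get_obs();C=cam("wrist",o)
print(ray(C,[(560,225),(415,273)],0).round(4)); print(ray(C,[(268,327),(375,327)],.034+.026).round(4), ray(C,[(246,2),(386,2)],.034+.026).round(4))
E
```

```text
[[0.6088 0.1881 0.    ]
 [0.6202 0.0971 0.    ]]
[[0.5941 0.0168 0.06  ]
 [0.6054 0.063  0.06  ]] [[0.4713 0.0452 0.06  ]
 [0.4822 0.09   0.06  ]]
```

```bash
python3 -m creep '[[0,0,0,-7,0,8,200],[0,0,0,0,0,8,200],[0,0,0,0,0,5,200],[0,0,0,0,0,3,200],[0,0,0,0,0,0,200],[0,0,0,0,0,0,200]]' ; python3 - <<'E'
from h import *
plan(.583,.043,.032,76.3)
E
```

```text
clock: 7.7
position: [0.5875, 0.0424, 0.0327]
ee_rot: [0.119, 0.993, 0.0, 0.0]
ft_force: [0.4, 0.2, -2.8]
grip_width: 0.569
yaw 76.3 clk 7.70 pos [0.5875 0.0424 0.0327] TURN [0. 0. 0.] SHIFT(after turn) [ 4.5 -0.5  0.7] (before) [ 4.5 -0.5  0.7] F [ 0.4  0.2 -2.8] grip 0.569
```

Nearly down; 1 mm more, then open and rise.

```bash
python3 -m creep '[[0,0,0,0,0,1,200],[0,0,0,0,0,0.5,200],[0,0,0,0,0,0,200]]'; python3 -m creep '[[0,0,0,0,0,0,120],[0,0,0,0,0,0,60],[0,0,0,0,0,0,0],[0,0,0,0,0,0,0],[0,0,0,0,0,0,0],[0,0,0,0,0,0,0]]' 30; python3 - <<'E'
from h import *
o=get_obs();C=cam("wrist",o)
p,d=camera("wrist"); cv2.imwrite("pics/w6.png",p)
print(o["grip_width"])
E
```

```text
clock: 8.0
position: [0.5877, 0.0423, 0.032]
ee_rot: [0.119, 0.993, 0.0, 0.0]
ft_force: [-2.6, -0.5, 4.9]
grip_width: 0.567
clock: 8.6
position: [0.5875, 0.0424, 0.0313]
ee_rot: [0.119, 0.993, 0.0, 0.0]
ft_force: [0.0, 0.1, 0.5]
grip_width: 1.004
1.0043477862645585
```

View pics/w6.png

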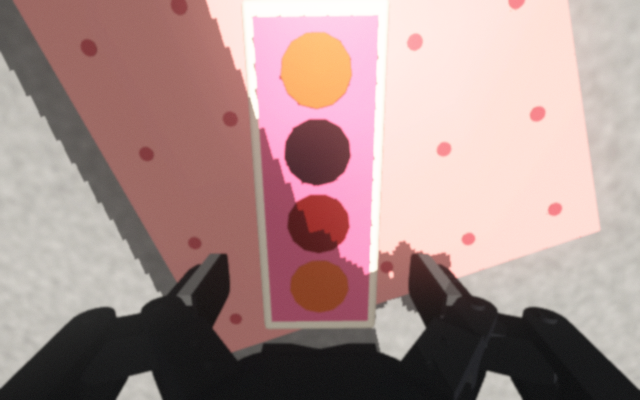

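```bash
python3 -m creep '[[0,0,0,0,0,-25,0],[0,0,0,0,0,-40,0],[0,0,0,0,0,-40,0],[0,0,0,30,0,-35,0],[0,0,0,40,0,-30,0],[0,0,0,30,0,0,0],[0,0,0,0,0,0,0],[0,0,0,0,0,0,0]]'; python3 - <<'E'
from h import *
import pickle
o=get_obs();pickle.dump(o,open("w7.pkl","wb"))
p,d=camera("wrist"); cv2.imwrite("pics/w7.png",p);np.save("w7.npy",d)
E
```

```text
clock: 9.45
position: [0.4903, 0.0661, 0.2017]
ee_rot: [0.119, 0.993, 0.0, 0.0]
ft_force: [-0.1, -0.1, -0.4]
grip_width: 0.997
```

View pics/w7.png

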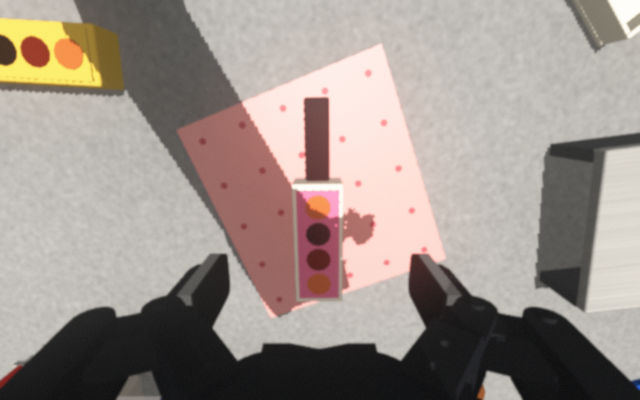

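```bash
python3 - <<'E'
from h import *
import pickle
o=pickle.load(open("w7.pkl","rb"));C=cam("wrist",o);im=cv2.imread("pics/w7.png")
dk=(im.max(2)<90).astype(np.uint8)*255; dk[:85]=0;dk[182:]=0;dk[:,:295]=0;dk[:,340:]=0
b=blobs(dk)[0];print(b[:2]); print("handle",rect(ray(C,b[2],.02)))
print("pink", [ (s,c,rect(ray(C,cn,.034))) for s,c,cn in blobs(mask(im,(145,60,60),(172,255,255)))[:3]])
print("handle ends",ray(C,[(316.5,98),(316.5,180)],.02).round(4),"block",ray(C,[(295,185),(343,185),(295,298),(342,298)],.034).round(4))
plan(.432,.078,.2,76.3)
E
```

```text
Traceback (most recent call last):
IndexError: list index out of range
```

```bash
python3 - <<'E'
from h import *
import pickle
o=pickle.load(open("w7.pkl","rb"));C=cam("wrist",o);im=cv2.imread("pics/w7.png")
g=cv2.GaussianBlur(im,(3,3),0).astype(float).sum(2)
for r in(110,130,150,170):
    d=np.diff(g[r,290:345]);a=290+np.argmin(d)+.5;b=290+np.argmax(d)+.5;print(r,a,b,ray(C,[((a+b)/2+.5,r)],.02).round(4))
d=np.diff(g[90:190,312:322].mean(1));print("handle rows",90+np.argmin(d[:30]),90+50+np.argmax(d[50:]))
print("handle ends",ray(C,[(316.5,98),(316.5,180)],.02).round(4),"block",ray(C,[(295,185),(343,185),(295,298),(342,298)],.034).round(4))
plan(.432,.078,.2,76.3)
E
```

```text
110 303.5 328.5 [[0.4159 0.0811 0.02  ]]
130 304.5 328.5 [[0.4338 0.0773 0.02  ]]
150 304.5 328.5 [[0.4523 0.0728 0.02  ]]
170 305.5 328.5 [[0.4715 0.0686 0.02  ]]
handle rows 97 182
handle ends [[0.4055 0.0837 0.02  ]
 [0.4811 0.0652 0.02  ]] block [[0.4783 0.0447 0.034 ]
 [0.4891 0.0896 0.034 ]
 [0.5984 0.013  0.034 ]
 [0.6103 0.0621 0.034 ]]
yaw 76.3 clk 9.50 pos [0.4907 0.0658 0.2014] TURN [0.    0.001 0.   ] SHIFT(after turn) [60.  -2.1  1.4] (before) [60.  -2.1  1.3] F [ 0.9  0.1 -0.3] grip 0.998
```

```bash
python3 -m creep '[[0,0,0,30,-1,10,0],[0,0,0,31,-1,20,0],[0,0,0,0,0,40,0],[0,0,0,0,0,40,0],[0,0,0,0,0,35,0],[0,0,0,0,0,20,0],[0,0,0,0,0,8,0],[0,0,0,0,0,0,0]]'; python3 - <<'E'
from h import *
plan(.431,.0777,.028,76.3)
p,d=camera("wrist"); cv2.imwrite("pics/w8.png",p)
E
```

```text
clock: 10.3
position: [0.4305, 0.0781, 0.0274]
ee_rot: [0.119, 0.993, -0.001, -0.001]
ft_force: [0.3, -0.0, 0.3]
grip_width: 1.004
yaw 76.3 clk 10.30 pos [0.4305 0.0781 0.0274] TURN [-0.001 -0.002 -0.   ] SHIFT(after turn) [-0.6 -0.2 -0.6] (before) [-0.6 -0.2 -0.6] F [ 0.3 -0.   0.3] grip 1.004
```

View pics/w8.png

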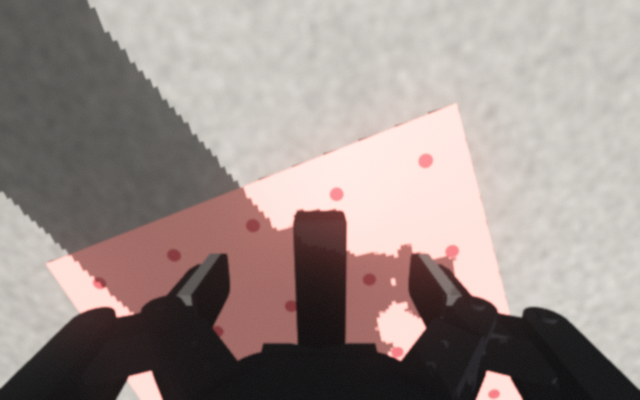

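```bash
python3 -m creep '[[0,0,0,0,0,0,150],[0,0,0,0,0,0,240],[0,0,0,0,0,0,240],[0,0,0,0,0,0,240],[0,0,0,0,0,0,240],[0,0,0,0,0,0,240],[0,0,0,0,0,0,240]]' 110;  python3 -m creep '[[0,0,0,0,0,-3,240],[0,0,0,0,0,-5,240],[0,0,0,0,0,-6,240],[0,0,0,0,0,-6,240],[0,0,0,0,0,0,240],[0,0,0,0,0,0,240]]'; python3 - <<'E'
from h import *
o=get_obs(); print(o["torque"],R_.from_quat(o["ee_rot"]).as_matrix()[:,2])
for n in("wrist","side","scene"):
    p,d=camera(n); cv2.imwrite(f"pics/{n}9.png",p)
    if n!="wrist": cv2.imwrite(f"pics/{n}9z.png",cv2.resize(p[130:310,240:440] if n=="side" else p[150:290,180:400],None,fx=3.5,fy=3.5,interpolation=cv2.INTER_CUBIC))
E
```

```text
clock: 11.05
position: [0.4309, 0.0787, 0.0289]
ee_rot: [0.119, 0.993, 0.0, 0.0]
ft_force: [-2.5, -0.3, 7.6]
grip_width: 0.253
clock: 11.65
position: [0.4306, 0.0786, 0.0484]
ee_rot: [0.119, 0.993, 0.0, 0.0]
ft_force: [-0.0, 1.5, -3.0]
grip_width: 0.25
[0.06530517 0.40792549 0.02940889] [ 3.30455079e-04  2.60294834e-04 -9.99999912e-01]
```

View pics/side9z.png

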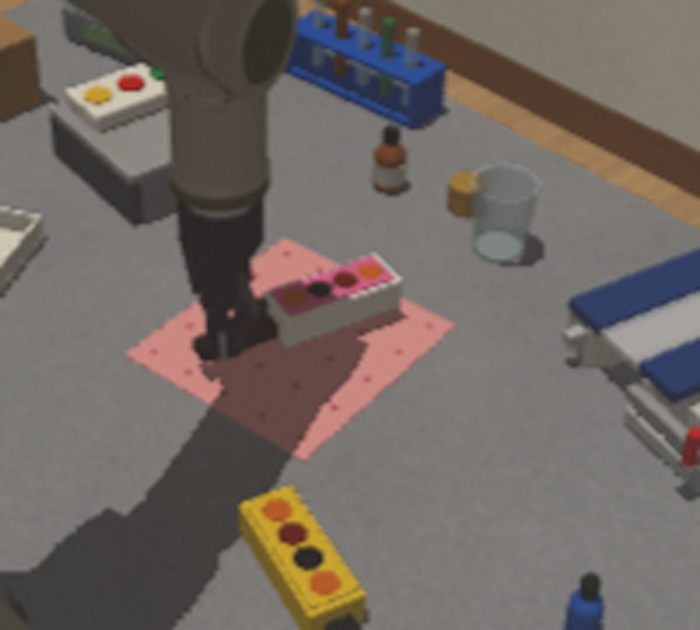

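View pics/scene9z.png

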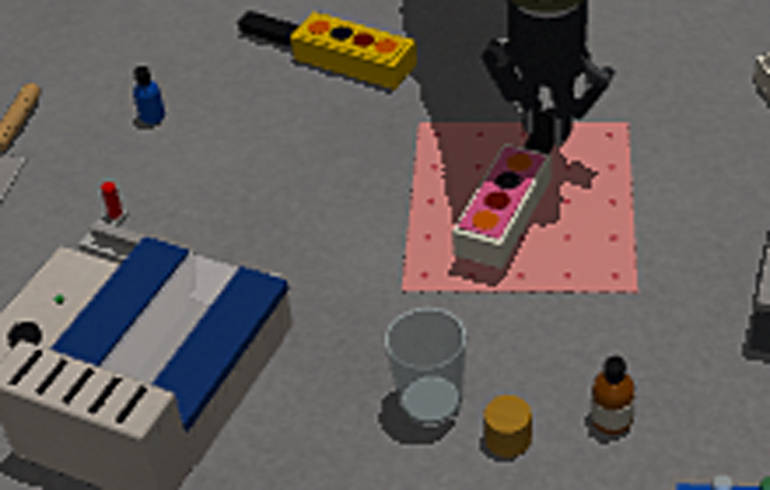

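```bash
python3 - <<'E'
from h import *
def z(im,x0,y0,x1,y1,s): return cv2.resize(im[y0:y1,x0:x1],None,fx=s,fy=s,interpolation=cv2.INTER_NEAREST)
a=cv2.imread("pics/scene9.png");b=cv2.imread("pics/side9.png")
cv2.imwrite("pics/k1.png",np.hstack([z(a,200,195,225,235,14),z(b,425,240,455,280,14)]))
for n,im in(("scene",a),("side",b)):
    C=cam(n)
    m=mask(im,(0,120,60),(8,255,255))|mask(im,(172,120,60),(180,255,255))
    x0,x1,y0,y1=(200,225,190,225) if n=="scene" else (425,455,240,275)
    mm=np.zeros_like(m);mm[y0:y1,x0:x1]=m[y0:y1,x0:x1]
    for s,c,cn in blobs(mm,4): print(n,"red",s,c,cn.tolist())
    # pink depth for level check
    d=camera(n)[1]
    pm=mask(im,(150,60,60),(172,255,255)); 
    ys,xs=np.nonzero(cv2.erode(pm,np.ones((2,2))))
    K,R,t=C; dd=d[ys,xs]; X=(np.c_[xs,ys,np.ones(len(xs))]@np.linalg.inv(K).T*dd[:,None]-t)@R
    k=(X[:,2]>.03)&(X[:,2]<.09)&(X[:,0]>.4);X=X[k]
    if len(X)>10:
        A=np.c_[X[:,:2]-X[:,:2].mean(0),np.ones(len(X))];print(n,len(X),X.mean(0).round(4),np.linalg.lstsq(A,X[:,2],rcond=None)[0].round(4))
E
```

```text
scene red [209, 202, 6, 11, 39] [211.3, 206.5] [[209, 202], [209, 205], [210, 206], [210, 208], [211, 209], [211, 211], [212, 212], [214, 210], [213, 209], [213, 206], [212, 205], [212, 202]]
scene 81 [0.5515 0.0508 0.053 ] [-0.0061  0.0007  0.053 ]
side red [435, 252, 6, 11, 40] [437.4, 256.8] [[437, 252], [437, 254], [436, 255], [436, 258], [435, 259], [435, 261], [436, 262], [437, 262], [438, 261], [438, 258], [439, 257], [439, 255], [440, 254], [440, 253], [439, 252]]
side 18 [0.5435 0.0474 0.0533] [-0.0947 -0.0243  0.0533]
```

View pics/k1.png

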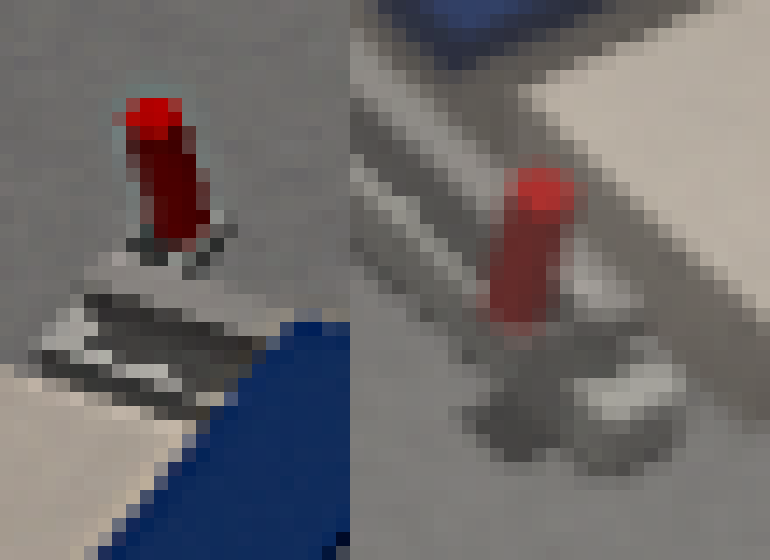

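```bash
python3 - <<'E'
from h import *
plan(.69,-.196,.30,76.3)
E
```

```text
yaw 76.3 clk 11.90 pos [0.4305 0.0785 0.0481] TURN [-0. -0.  0.] SHIFT(after turn) [-317.2 -205.2 -251.9] (before) [-317.  -205.3 -252. ] F [ 0.1  0.3 -3.6] grip 0.252
```

```bash
python3 -m creep '[[0,0,0,0,0,-20,240],[0,0,0,0,0,-35,240],[0,0,0,0,0,-35,240],[0,0,0,0,0,-35,240],[0,0,0,-10,-10,-35,240],[0,0,0,-20,-15,-35,240],[0,0,0,-30,-20,-35,240],[0,0,0,-35,-20,-20,240]]';  python3 -m creep '[[0,0,0,-40,-25,0,240],[0,0,0,-40,-25,0,240],[0,0,0,-40,-25,0,240],[0,0,0,-40,-25,0,240],[0,0,0,-35,-20,0,240],[0,0,0,-20,-15,0,240],[0,0,0,-7,-5,0,240],[0,0,0,0,0,0,240]]'; python3 - <<'E'
from h import *
import pickle
plan(.69,-.196,.30,76.3)
o=get_obs();pickle.dump(o,open("w10.pkl","wb"))
p,d=camera("wrist"); cv2.imwrite("pics/w10.png",p);np.save("w10.npy",d)
E
```

```text
clock: 12.7
position: [0.5085, -0.0077, 0.3012]
ee_rot: [0.119, 0.993, 0.001, 0.002]
ft_force: [0.9, 0.5, -3.7]
grip_width: 0.248
clock: 13.5
position: [0.6899, -0.1965, 0.2967]
ee_rot: [0.12, 0.993, -0.0, -0.001]
ft_force: [-0.3, 0.0, -3.3]
grip_width: 0.245
yaw 76.2 clk 13.50 pos [ 0.6899 -0.1965  0.2967] TURN [-0.001 -0.002 -0.001] SHIFT(after turn) [ 0.   0.5 -3.3] (before) [ 0.1  0.5 -3.3] F [-0.3  0.  -3.3] grip 0.245
```

View pics/w10.png

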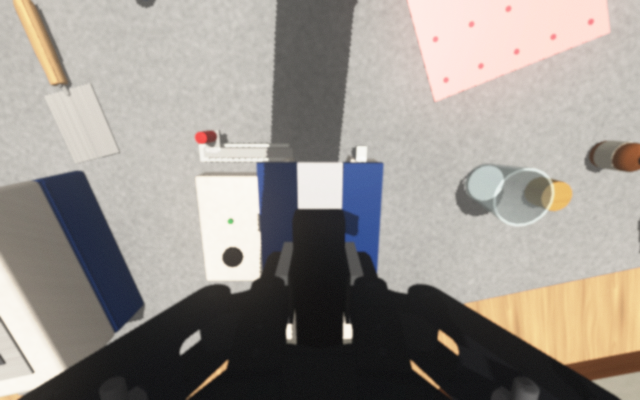

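```bash
python3 - <<'E'
from h import *
import pickle
o=pickle.load(open("w10.pkl","rb"));C=cam("wrist",o);im=cv2.imread("pics/w10.png").astype(float)
cv2.imwrite("pics/w10z.png",cv2.resize(im[120:260,185:395],None,fx=3.8,fy=3.8,interpolation=cv2.INTER_NEAREST))
bl=im[:,:,0]-im[:,:,2]
for r in range(168,240,10):
    row=bl[r,240:400]; d=np.diff(row); e=[240+i+.5 for i in np.nonzero(np.abs(d)>25)[0]]; print(r,e)
print("front rows",[ (c,150+np.argmax(np.diff(bl[150:180,c]))+.5) for c in(265,280,292,350,362,375)])
m=mask(im.astype(np.uint8),(0,150,60),(8,255,255))|mask(im.astype(np.uint8),(172,150,60),(180,255,255));m[:,230:]=0;m[:120]=0;m[160:]=0
b=blobs(m,4);print([x[:2] for x in b])
E
```

```text
168 [np.float64(256.5), np.float64(342.5), np.float64(343.5), np.float64(382.5), np.float64(383.5)]
178 [np.float64(257.5), np.float64(342.5), np.float64(343.5), np.float64(381.5), np.float64(382.5)]
188 [np.float64(257.5), np.float64(258.5), np.float64(341.5), np.float64(342.5), np.float64(381.5)]
198 [np.float64(258.5), np.float64(341.5), np.float64(342.5), np.float64(380.5), np.float64(381.5)]
208 [np.float64(259.5), np.float64(341.5), np.float64(342.5), np.float64(379.5), np.float64(380.5)]
218 [np.float64(379.5), np.float64(380.5)]
228 [np.float64(378.5), np.float64(379.5)]
238 [np.float64(343.5), np.float64(344.5), np.float64(377.5), np.float64(378.5)]
front rows [(265, np.float64(162.5)), (280, np.float64(162.5)), (292, np.float64(161.5)), (350, np.float64(162.5)), (362, np.float64(162.5)), (375, np.float64(162.5))]
[([196, 133, 12, 10, 100], [201.6, 137.2])][ WARN:0@0.058] global loadsave.cpp:1063 imwrite_ Unsupported depth image for selected encoder is fallbacked to CV_8U.
```

View pics/w10z.png

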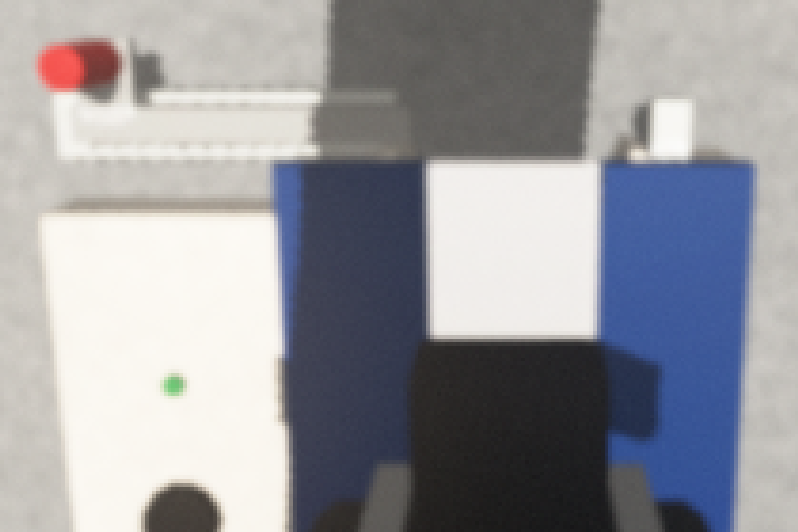

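```bash
python3 - <<'E'
from h import *
import pickle
o=pickle.load(open("w10.pkl","rb"));C=cam("wrist",o)
P=ray(C,[(257,168),(383,168),(260,208),(380.5,208),(320,162.5),(257,162.5),(383,162.5),(297,175),(343,175)],.058);print(P.round(4))
c1=P[:2].mean(0);c2=P[2:4].mean(0);dd=c2-c1;print("axis",np.degrees(np.arctan2(dd[1],dd[0])),"front line",np.degrees(np.arctan2(*(P[6]-P[5])[[1,0]])), "widths",np.linalg.norm(P[1]-P[0]),np.linalg.norm(P[8]-P[7]))
k=ray(C,[(201.3,136.9)],.075)[0];print("knob",k.round(4))
a=np.radians(-13.7);d=np.array([np.cos(a),np.sin(a)]);n=np.array([-d[1],d[0]]);m=P[4,:2]
print("knob in dryer",(k[:2]-m)@d,(k[:2]-m)@n)
# depth of housing
D=np.load("w10.npy");K,R,t=C
for px in[(270,200),(370,190),(320,180),(201,137)]:
    X=((np.linalg.inv(K)@[px[0],px[1],1])*D[px[1],px[0]]-t)@R;print(px,X.round(4))
# carrier handle line and gripper
E
```

```text
[[ 0.6606 -0.2656  0.058 ]
 [ 0.6959 -0.1208  0.058 ]
 [ 0.7088 -0.2764  0.058 ]
 [ 0.7438 -0.1327  0.058 ]
 [ 0.6719 -0.1917  0.058 ]
 [ 0.6544 -0.2637  0.058 ]
 [ 0.6894 -0.1197  0.058 ]
 [ 0.6799 -0.2218  0.058 ]
 [ 0.6929 -0.1686  0.058 ]]
axis -13.253390163099576 front line 76.32756709997658 widths 0.14904081294343335 0.05476091154219494
knob [ 0.6115 -0.3109  0.075 ]
knob in dryer -0.030443722340532317 -0.13014506560910305
(270, 200) [ 0.7019 -0.2616  0.0582]
(370, 190) [ 0.7187 -0.1408  0.0572]
(320, 180) [ 0.6931 -0.1968  0.054 ]
(201, 137) [ 0.6115 -0.3116  0.0741]
```

```bash
python3 - <<'E'
from h import *
import pickle
o=pickle.load(open("w10.pkl","rb"));C=cam("wrist",o);im=cv2.imread("pics/w10.png")
a=np.radians(-13.6);d=np.array([np.cos(a),np.sin(a)]);n=np.array([-d[1],d[0]]);m=np.array([.6719,-.1917])
W=lambda x,y,z:np.r_[m+x*d+y*n,z]
for nm,q in(("rail",(-.019,-.155,.02)),("rail",(-.019,-.04,.02)),("bar z39 y-40",(-.016,-.04,.039)),("y-27",(-.016,-.027,.039)),("y-40 -4",(-.004,-.04,.039)),("y-50",(-.016,-.05,.039)),("y-50 -4",(-.004,-.05,.039)),("knob -138",(-.03,-.138,.075)),("knobfoot-138",(-.03,-.138,.039)),("foot-130",(-.03,-.130,.039))):
    print(nm,q,proj(C,W(*q)).round(1), "disp",((proj(C,W(*q))-[195,125]+.5)*7).round(0))
c=im[125:175,195:305].astype(float); c=np.clip((c/255)**.6*255,0,255)
cv2.imwrite("pics/bolt.png",cv2.resize(c.astype(np.uint8),None,fx=7,fy=7,interpolation=cv2.INTER_CUBIC))
E
```

```text
rail (-0.019, -0.155, 0.02) [[198.8 143.6]] disp [[ 30. 133.]]
rail (-0.019, -0.04, 0.02) [[288.6 143.5]] disp [[659. 133.]]
bar z39 y-40 (-0.016, -0.04, 0.039) [[287.2 147.2]] disp [[649. 159.]]
y-27 (-0.016, -0.027, 0.039) [[297.9 147.2]] disp [[723. 159.]]
y-40 -4 (-0.004, -0.04, 0.039) [[287.5 157.1]] disp [[651. 228.]]
y-50 (-0.016, -0.05, 0.039) [[279.  147.2]] disp [[592. 159.]]
y-50 -4 (-0.004, -0.05, 0.039) [[279.4 157.1]] disp [[594. 228.]]
knob -138 (-0.03, -0.138, 0.075) [[194.1 137.5]] disp [[-2. 91.]]
knobfoot-138 (-0.03, -0.138, 0.039) [[205.9 135.6]] disp [[80. 78.]]
foot-130 (-0.03, -0.13, 0.039) [[212.5 135.6]] disp [[126.  78.]]
```

View pics/bolt.png

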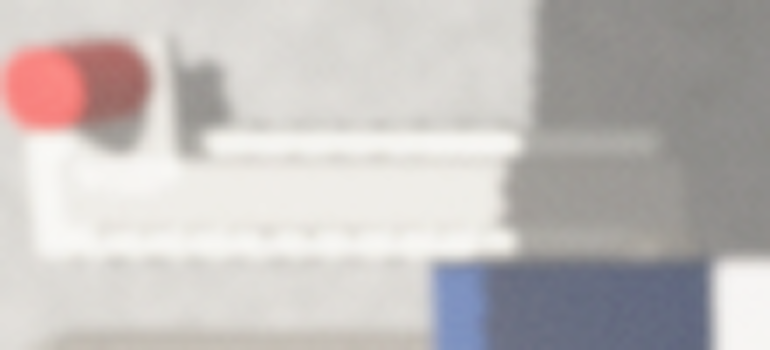

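```bash
python3 - <<'E'
from h import *
import pickle
plan(.458,-.140,.034,76.4)
o=pickle.load(open("w7.pkl","rb"));print(ray(cam("wrist",o),[(122,90),(120,35),(95,92)],.02).round(3))
E
```

```text
yaw 76.3 clk 13.55 pos [ 0.6898 -0.1953  0.2973] TURN [ 0.    -0.001 -0.002] SHIFT(after turn) [238.3  -0.7 263.3] (before) [237.9  -1.1 263.7] F [ 0.6  0.5 -3.6] grip 0.249
[[ 0.356 -0.09   0.02 ]
 [ 0.314 -0.073  0.02 ]
 [ 0.352 -0.115  0.02 ]]
```

```bash
python3 -m creep '[[0,0,0,25,0,0,240],[0,0,0,40,0,0,240],[0,0,0,40,0,0,240],[0,0,0,40,0,0,240],[0,0,0,40,0,0,240],[0,0,0,35,0,10,240],[0,0,0,18,0,25,240],[0,0,0,0,0,35,240]]';  python3 -m creep '[[0,0,0,0,0,45,240],[0,0,0,0,0,45,240],[0,0,0,0,0,45,240],[0,0,0,0,0,30,240],[0,0,0,0,0,15,240],[0,0,0,0,0,5,240],[0,0,0,0,0,0,240],[0,0,0,0,0,0,240]]'; python3 - <<'E'
from h import *
plan(.458,-.140,.031,76.4)
for n in("side","scene"):
    p,d=camera(n); cv2.imwrite(f"pics/{n}11.png",p)
    cv2.imwrite(f"pics/{n}11z.png",cv2.resize(p[180:310,350:510] if n=="side" else p[150:290,150:340],None,fx=4,fy=4,interpolation=cv2.INTER_CUBIC))
E
```

```text
clock: 14.35
position: [0.4573, -0.1376, 0.2295]
ee_rot: [0.118, 0.993, 0.001, 0.003]
ft_force: [0.9, -0.2, -4.5]
grip_width: 0.252
clock: 15.15
position: [0.4595, -0.1388, 0.0444]
ee_rot: [0.119, 0.993, 0.0, 0.001]
ft_force: [1.1, -0.3, -3.5]
grip_width: 0.248
yaw 76.4 clk 15.15 pos [ 0.4595 -0.1388  0.0444] TURN [ 0.001  0.002 -0.001] SHIFT(after turn) [ 1.2 -1.5 13.4] (before) [ 1.2 -1.5 13.4] F [ 1.1 -0.3 -3.5] grip 0.248
```

View pics/side11z.png

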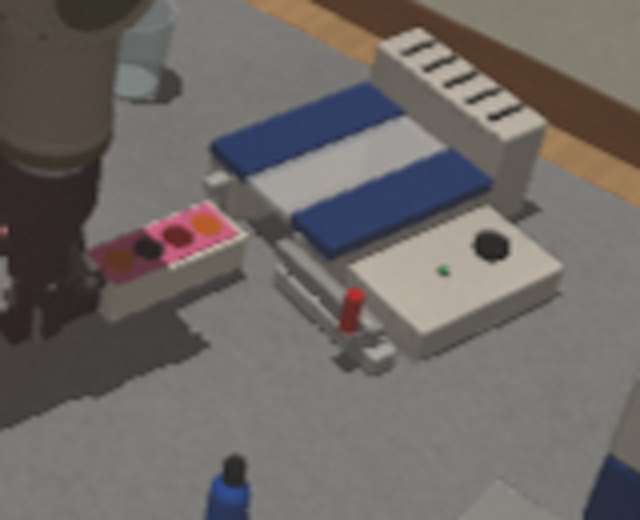

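View pics/scene11z.png

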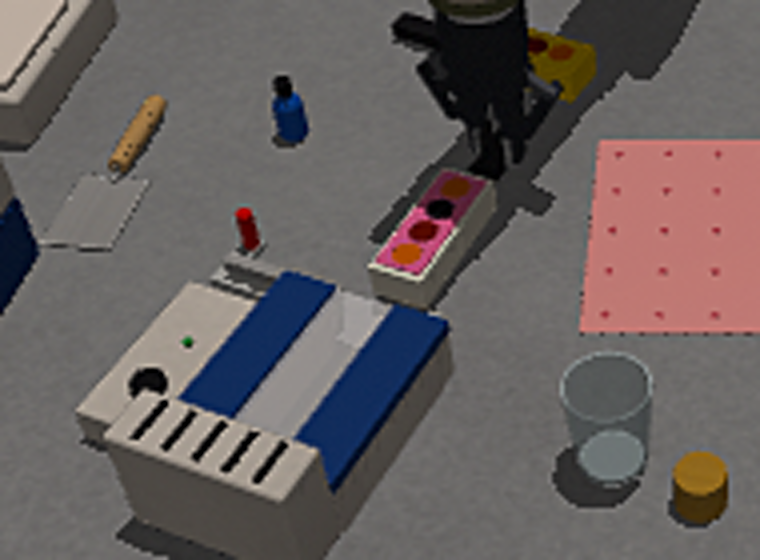

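```bash
python3 -m creep '[[0,0,0,0,-1,6,240],[0,0,0,0,0,4,240],[0,0,0,0,0,2,240],[0,0,0,0,0,1,240],[0,0,0,0,0,0,240]]'; python3 - <<'E'
from h import *
plan(.458,-.140,.031,76.4)
for n in("side","scene"):
    p,d=camera(n);C=cam(n)
    for s,c,cn in blobs(mask(p,(150,60,60),(172,255,255)))[:2]: print(n,s,c,rect(ray(C,cn,.0355)))
a=np.radians(-13.6);d=np.array([np.cos(a),np.sin(a)]);nn=np.array([-d[1],d[0]]);m=np.array([.6719,-.1917])
o=get_obs();q=o["position"][:2]-m;print("TCP in dryer",q@d,q@nn)
E
```

```text
clock: 15.75
position: [0.4585, -0.1403, 0.03]
ee_rot: [0.119, 0.993, -0.0, -0.0]
ft_force: [-1.1, 0.4, -1.8]
grip_width: 0.248
yaw 76.3 clk 15.75 pos [ 0.4585 -0.1403  0.03  ] TURN [-0.    -0.    -0.002] SHIFT(after turn) [ 0.5  0.2 -1. ] (before) [ 0.5  0.2 -1. ] F [-1.1  0.4 -1.8] grip 0.248
side [378, 235, 30, 19, 115] [393.2, 243.6] (array([ 573.4, -166. ]), array([ 40.3, 111.3]), 75.6)
scene [244, 195, 28, 26, 176] [257.4, 208.0] (array([ 572.4, -169.9]), array([ 42.4, 119.1]), 76.9)
TCP in dryer -0.21940536434708174 -0.00016957645578165315
```

```bash
python3 -m creep '[[0,0,0,-10,0,0,240],[0,0,0,-15,0,0,240],[0,0,0,-15,0,0,240],[0,0,0,-15,0,0,240],[0,0,0,-10,0,0,240],[0,0,0,0,0,0,240]]'; python3 - <<'E'
from h import *
plan(.6234,-.180,.030,76.4)
E
```

```text
clock: 16.45
position: [0.5232, -0.1559, 0.0302]
ee_rot: [0.119, 0.993, -0.0, 0.001]
ft_force: [-0.2, 0.1, -2.0]
grip_width: 0.251
yaw 76.3 clk 16.45 pos [ 0.5232 -0.1559  0.0302] TURN [-0.     0.001 -0.001] SHIFT(after turn) [-103.1    0.2    0.2] (before) [-103.1    0.3    0.3] F [-0.2  0.1 -2. ] grip 0.251
```

No contact at the mouth, and the front is about 28 mm inside. Continuing.

```bash
python3 -m creep '[[0,0,0,-12,0,0,240],[0,0,0,-15,0,0,240],[0,0,0,-15,0,0,240],[0,0,0,-15,0,0,240],[0,0,0,-15,0,0,240],[0,0,0,-10,0,0,240],[0,0,0,0,0,0,240]]'; python3 - <<'E'
from h import *
plan(.6234,-.180,.030,76.4)
for n in("side","scene"):
    p,d=camera(n); cv2.imwrite(f"pics/{n}12.png",p)
    cv2.imwrite(f"pics/{n}12z.png",cv2.resize(p[180:310,350:510] if n=="side" else p[150:290,150:340],None,fx=4,fy=4,interpolation=cv2.INTER_CUBIC))
E
```

```text
clock: 17.15
position: [0.6021, -0.1751, 0.0301]
ee_rot: [0.119, 0.993, -0.0, 0.0]
ft_force: [1.4, -0.2, -1.3]
grip_width: 0.253
yaw 76.3 clk 17.15 pos [ 0.6021 -0.1751  0.0301] TURN [-0.     0.001 -0.001] SHIFT(after turn) [-21.9   0.3   0.1] (before) [-21.9   0.3   0.1] F [ 1.4 -0.2 -1.3] grip 0.253
```

View pics/side12z.png

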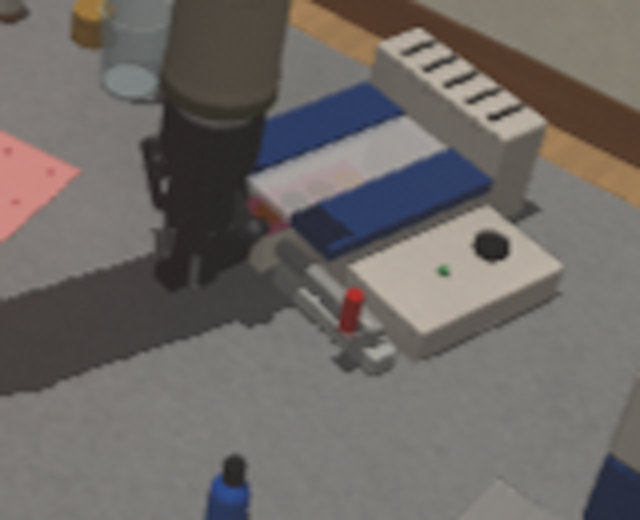

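```bash
python3 -m creep '[[0,0,0,-8,0,0,240],[0,0,0,-6,0,0,240],[0,0,0,-4,0,0,240],[0,0,0,0,0,0,240],[0,0,0,0,0,0,240]]'; python3 -m creep '[[0,0,0,-2,0,0,240],[0,0,0,-2,0,0,240],[0,0,0,0,0,0,240]]';python3 - <<'E'
from h import *
plan(.6234,-.180,.030,76.4)
E
```

```text
clock: 17.75
position: [0.619, -0.1793, 0.0301]
ee_rot: [0.119, 0.993, -0.0, 0.0]
ft_force: [0.0, 0.6, -2.0]
grip_width: 0.25
clock: 18.05
position: [0.6229, -0.1802, 0.0301]
ee_rot: [0.119, 0.993, 0.0, 0.0]
ft_force: [1.3, 0.5, -2.5]
grip_width: 0.249
yaw 76.3 clk 18.05 pos [ 0.6229 -0.1802  0.0301] TURN [ 0.     0.    -0.001] SHIFT(after turn) [-0.4  0.3  0.1] (before) [-0.4  0.3  0.1] F [ 1.3  0.5 -2.5] grip 0.249
```

```bash
python3 -m creep '[[0,0,0,-1,0,0,240],[0,0,0,-1,0,0,240],[0,0,0,0,0,0,240]]'; python3 -m creep '[[0,0,0,-1,0,0,240],[0,0,0,0,0,0,240]]';python3 -m creep '[[0,0,0,-1,0,0,240],[0,0,0,0,0,0,240]]'
```

```text
clock: 18.35
position: [0.6239, -0.1804, 0.0296]
ee_rot: [0.119, 0.993, 0.0, -0.001]
ft_force: [-5.2, 0.8, -1.0]
grip_width: 0.249
clock: 18.55
position: [0.624, -0.1804, 0.0294]
ee_rot: [0.119, 0.993, 0.0, -0.002]
ft_force: [-8.2, 2.6, 0.4]
grip_width: 0.247
clock: 18.75
position: [0.6241, -0.1804, 0.0293]
ee_rot: [0.119, 0.993, 0.001, -0.003]
ft_force: [-14.0, 3.6, 4.7]
grip_width: 0.248
```

```bash
python3 -m creep '[[0,0,0,2,0,0.5,240],[0,0,0,0,0,0.5,240],[0,0,0,0,0,0,240]]'; python3 -m creep '[[0,0,0,0,0,0,150],[0,0,0,0,0,0,80],[0,0,0,0,0,0,0],[0,0,0,0,0,0,0],[0,0,0,0,0,0,0],[0,0,0,0,0,0,0]]' 30;python3 -m creep '[[0,0,0,0,0,-20,0],[0,0,0,0,0,-40,0],[0,0,0,0,0,-40,0],[0,0,0,0,0,-40,0],[0,0,0,0,0,-40,0],[0,0,0,-30,0,-20,0],[0,0,0,-30,0,0,0],[0,0,0,0,0,0,0]]'; python3 - <<'E'
from h import *
import pickle
o=get_obs();pickle.dump(o,open("w13.pkl","wb"))
p,d=camera("wrist"); cv2.imwrite("pics/w13.png",p);np.save("w13.npy",d)
E
```

```text
clock: 19.05
position: [0.6239, -0.1804, 0.0293]
ee_rot: [0.119, 0.993, 0.0, -0.001]
ft_force: [-8.9, 2.3, 5.0]
grip_width: 0.247
clock: 19.65
position: [0.6248, -0.1807, 0.0291]
ee_rot: [0.119, 0.993, 0.0, 0.0]
ft_force: [0.0, -0.8, 0.7]
grip_width: 1.0
clock: 20.45
position: [0.6852, -0.1948, 0.2285]
ee_rot: [0.119, 0.993, -0.0, 0.0]
ft_force: [-0.8, 0.7, -0.2]
grip_width: 1.0
```

View pics/w13.png

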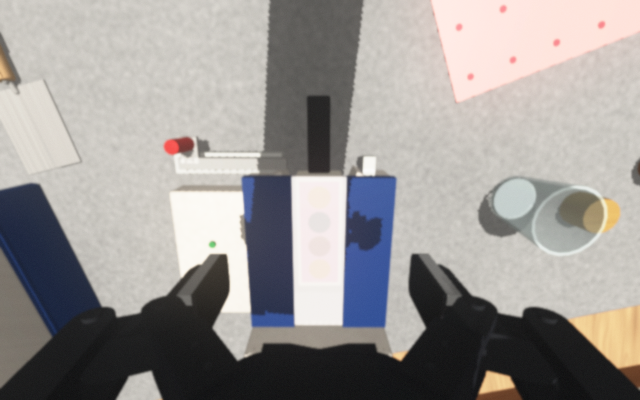

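```bash
python3 - <<'E'
from h import *
import pickle
o=pickle.load(open("w13.pkl","rb"));C=cam("wrist",o);im=cv2.imread("pics/w13.png")
a=np.radians(-13.6);d=np.array([np.cos(a),np.sin(a)]);n=np.array([-d[1],d[0]]);m=np.array([.6719,-.1917])
g=cv2.GaussianBlur(im,(3,3),0).astype(float).sum(2)
r=85+np.argmin(np.diff(g[85:110,312:326].mean(1)))+.5
f=165+np.argmin(np.diff(g[165:190,250:290].mean(1)));f2=165+np.argmax(np.diff((im[165:190,350:390,0].astype(float)-im[165:190,350:390,2]).mean(1)))+.5
mm=ray(C,[(319.5,f2)],.058)[0,:2]
D=lambda P:((P[:2]-m)@d,(P[:2]-m)@n)
print("row",r,f2,"handle end",D(ray(C,[(318.5,r)],.02)[0]),"front edge",D(np.r_[mm,0]))
m_=mask(im,(0,150,60),(8,255,255))|mask(im,(172,150,60),(180,255,255));m_[:,230:]=0;m_[:130]=0;m_[165:]=0
for s,c,cn in blobs(m_,4): print(s,c)
print("knob",ray(C,[(172,146.5)],.075)[0],D(ray(C,[(172,146.5)],.075)[0]))
plan(*(m+d*-.030+n*-.160),.12,76.4)
E
```

```text
row 95.5 176.5 handle end (np.float64(-0.07684703513033071), np.float64(-0.0011535384600431103)) front edge (np.float64(-0.0007926138813849438), np.float64(-0.00010903929303481764))
[165, 140, 15, 14, 157] [172.0, 146.3]
knob [ 0.61131351 -0.31117829  0.075     ] (np.float64(-0.030793325144662168), np.float64(-0.1303746743683953))
yaw 76.3 clk 20.50 pos [ 0.6837 -0.1949  0.2281] TURN [-0.    -0.001 -0.001] SHIFT(after turn) [  42.2 -159.7  108.1] (before) [  41.9 -159.7  108.2] F [-0.3 -0.6 -1. ] grip 0.998
```

```bash
python3 - <<'E'
from h import *
import pickle
o=pickle.load(open("w10.pkl","rb"));C=cam("wrist",o);K,R,t=C;D=np.load("w10.npy")
a=np.radians(-13.6);d=np.array([np.cos(a),np.sin(a)]);n=np.array([-d[1],d[0]]);m=np.array([.6719,-.1917])
for px in[(80,178),(100,215),(135,295),(45,190),(140,305),(100,150),(145,0)]:
    X=((np.linalg.inv(K)@[px[0],px[1],1])*D[px[1],px[0]]-t)@R;print(px,X.round(3),"dryer",((X[:2]-m)@d).round(3),((X[:2]-m)@n).round(3))
plan(*(m+d*-.0305+n*-.170),.15,76.4)
E
```

```text
(80, 178) [ 0.622 -0.511  0.013] dryer 0.027 -0.322
(100, 215) [ 0.678 -0.512  0.008] dryer 0.081 -0.31
(135, 295) [ 0.807 -0.511  0.013] dryer 0.206 -0.279
(45, 190) [ 0.626 -0.514  0.066] dryer 0.031 -0.325
(140, 305) [ 0.825 -0.512  0.011] dryer 0.224 -0.275
(100, 150) [ 0.593 -0.477  0.002] dryer -0.009 -0.296
(145, 0) [ 0.442 -0.351 -0.   ] dryer -0.186 -0.209
yaw 76.3 clk 20.50 pos [ 0.6837 -0.1949  0.2281] TURN [-0.    -0.001 -0.001] SHIFT(after turn) [  42.7 -169.7   78.1] (before) [  42.4 -169.7   78.2] F [-0.3 -0.6 -1. ] grip 0.998
```

Clear. Going behind the knob with the gripper shut.

```bash
python3 -m creep '[[0,0,0,10,-30,0,255],[0,0,0,10,-40,0,255],[0,0,0,10,-40,10,255],[0,0,0,10,-40,20,255],[0,0,0,3,-20,30,255],[0,0,0,0,0,18,255],[0,0,0,0,0,0,255],[0,0,0,0,0,0,255]]' 40; python3 - <<'E'
from h import *
m=np.array([.6719,-.1917]);a=np.radians(-13.6);d=np.array([np.cos(a),np.sin(a)]);n=np.array([-d[1],d[0]])
plan(*(m+d*-.0305+n*-.170),.070,76.4)
p,_=camera("wrist");cv2.imwrite("pics/w14.png",p)
E
```

```text
clock: 21.3
position: [0.6011, -0.3491, 0.1516]
ee_rot: [0.119, 0.993, 0.0, 0.0]
ft_force: [-0.0, 1.0, 0.4]
grip_width: -0.001
yaw 76.4 clk 21.30 pos [ 0.6011 -0.3491  0.1516] TURN [ 0.001 -0.    -0.001] SHIFT(after turn) [-1.3 -0.4 81.6] (before) [-1.3 -0.4 81.6] F [-0.   1.   0.4] grip -0.001
```

View pics/w14.png

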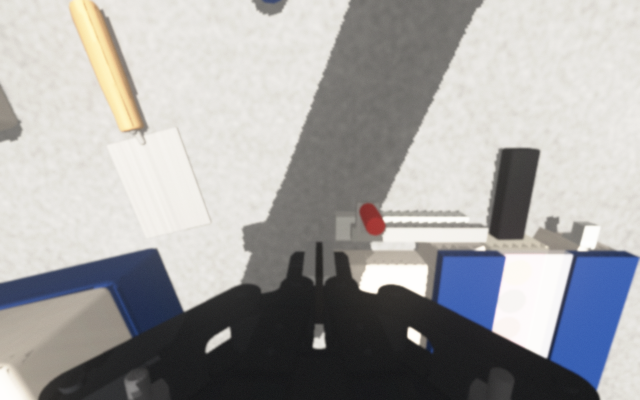

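```bash
python3 -m creep '[[0,0,0,-1,0,30,255],[0,0,0,0,0,30,255],[0,0,0,0,0,15,255],[0,0,0,0,0,6,255],[0,0,0,0,0,0,255]]';python3 -m creep '[[0,0,0,0,5,0,255],[0,0,0,0,5,0,255],[0,0,0,0,5,0,255],[0,0,0,0,5,0,255],[0,0,0,0,5,0,255],[0,0,0,0,5,0,255],[0,0,0,0,0,0,255]]'; python3 - <<'E'
from h import *
m=np.array([.6719,-.1917]);a=np.radians(-13.6);d=np.array([np.cos(a),np.sin(a)]);n=np.array([-d[1],d[0]])
plan(*(m+d*-.0305+n*-.0745),.070,76.4)
p,_=camera("wrist");cv2.imwrite("pics/w15.png",p)
E
```

```text
clock: 21.85
position: [0.6023, -0.35, 0.0706]
ee_rot: [0.119, 0.993, -0.0, 0.0]
ft_force: [0.5, -0.0, -0.0]
grip_width: 0.004
clock: 22.55
position: [0.6095, -0.3201, 0.0703]
ee_rot: [0.119, 0.993, 0.0, 0.0]
ft_force: [-1.2, 1.0, 0.1]
grip_width: -0.001
yaw 76.4 clk 22.55 pos [ 0.6095 -0.3201  0.0703] TURN [ 0.     0.    -0.001] SHIFT(after turn) [ 0.  65.   0.3] (before) [ 0.  65.   0.3] F [-1.2  1.   0.1] grip -0.001
```

View pics/w15.png

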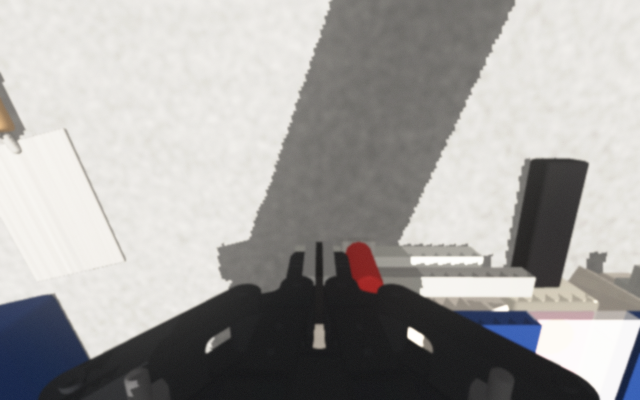

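```bash
python3 -m creep '[[0,0,0,0,8,0,255],[0,0,0,0,8,0,255],[0,0,0,0,8,0,255],[0,0,0,0,8,0,255],[0,0,0,0,8,0,255],[0,0,0,0,0,0,255]]';python3 -m creep '[[0,0,0,0,6,0,255],[0,0,0,0,6,0,255],[0,0,0,0,5,0,255],[0,0,0,0,0,0,255]]'; python3 - <<'E'
from h import *
m=np.array([.6719,-.1917]);a=np.radians(-13.6);d=np.array([np.cos(a),np.sin(a)]);n=np.array([-d[1],d[0]])
plan(*(m+d*-.0305+n*-.0745),.070,76.4)
p,_=camera("wrist");cv2.imwrite("pics/w16.png",p)
E
```

```text
clock: 23.2
position: [0.6191, -0.2797, 0.0699]
ee_rot: [0.118, 0.993, 0.001, -0.0]
ft_force: [0.7, 0.4, 0.3]
grip_width: 0.004
clock: 23.6
position: [0.6228, -0.2643, 0.07]
ee_rot: [0.119, 0.993, 0.0, -0.0]
ft_force: [0.2, -0.2, -0.7]
grip_width: -0.003
yaw 76.4 clk 23.60 pos [ 0.6228 -0.2643  0.07  ] TURN [ 0.001 -0.    -0.   ] SHIFT(after turn) [-0.1  7.6 -0. ] (before) [-0.1  7.6 -0. ] F [ 0.2 -0.2 -0.7] grip -0.003
```

View pics/w16.png

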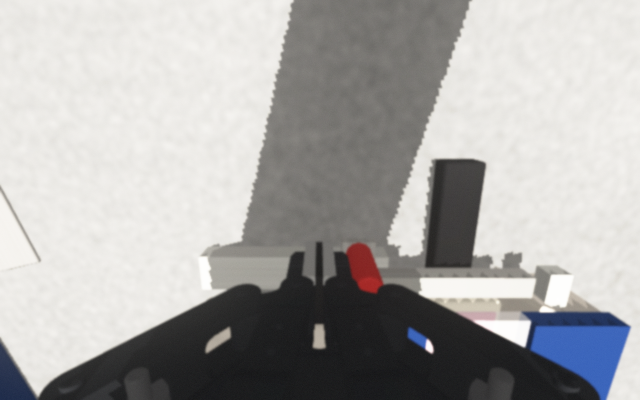

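Knob moving with the finger, bar crossing over the handle. On to the stop.

```bash
python3 -m creep '[[0,0,0,0,3,0,255],[0,0,0,0,3,0,255],[0,0,0,0,2,0,255],[0,0,0,0,2,0,255],[0,0,0,0,0,0,255]]';python3 -m creep '[[0,0,0,0,2,0,255],[0,0,0,0,0,0,255]]'; python3 -m creep '[[0,0,0,0,2,0,255],[0,0,0,0,0,0,255]]'
```

```text
clock: 24.15
position: [0.6248, -0.256, 0.0702]
ee_rot: [0.119, 0.993, -0.0, 0.0]
ft_force: [0.5, -3.2, 0.2]
grip_width: -0.0
clock: 24.35
position: [0.6249, -0.2558, 0.0702]
ee_rot: [0.12, 0.993, -0.001, 0.0]
ft_force: [-0.5, -8.2, -2.5]
grip_width: 0.001
clock: 24.55
position: [0.6248, -0.2556, 0.0703]
ee_rot: [0.121, 0.993, -0.002, 0.0]
ft_force: [-1.1, -12.4, -2.6]
grip_width: 0.002
```

```bash
python3 -m creep '[[0,0,0,0,-6,0,255],[0,0,0,0,-10,0,255],[0,0,0,0,0,-20,255],[0,0,0,0,0,-40,255],[0,0,0,0,0,-40,255],[0,0,0,-20,20,-40,255],[0,0,0,-30,30,-40,255],[0,0,0,0,0,0,255]]'; python3 -m creep '[[0,0,0,-20,20,0,255],[0,0,0,0,0,0,255],[0,0,0,0,0,0,255]]'; python3 - <<'E'
from h import *
import pickle
o=get_obs();C=cam("wrist",o)
p,d=camera("wrist"); cv2.imwrite("pics/w17.png",p)
a=np.radians(-13.6);d=np.array([np.cos(a),np.sin(a)]);n=np.array([-d[1],d[0]]);m=np.array([.6719,-.1917])
mm=mask(p,(0,150,60),(8,255,255))|mask(p,(172,150,60),(180,255,255))
for s,c,cn in blobs(mm,10):
    P=ray(C,[(s[0]+6,s[1]+s[3]/2)],.075)[0,:2]-m;print(s,c,P@d,P@n)
for nme in("side","scene"):
    q,_=camera(nme); cv2.imwrite(f"pics/{nme}17.png",q)
E
```

```text
clock: 25.35
position: [0.6827, -0.2293, 0.2499]
ee_rot: [0.116, 0.993, 0.001, 0.005]
ft_force: [0.4, 0.7, -0.4]
grip_width: 0.004
clock: 25.65
position: [0.7015, -0.2186, 0.2435]
ee_rot: [0.118, 0.993, 0.0, -0.001]
ft_force: [-0.6, 0.2, 0.4]
grip_width: 0.001
[276, 117, 14, 12, 140] [282.6, 122.4] -0.029530994442432908 -0.053560660040254754
```

View pics/w17.png

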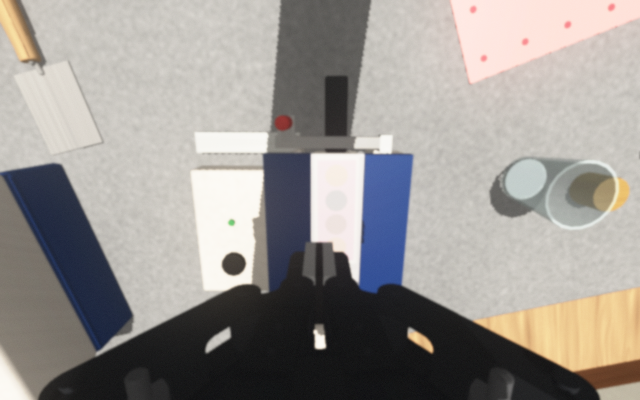

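View pics/scene17.png

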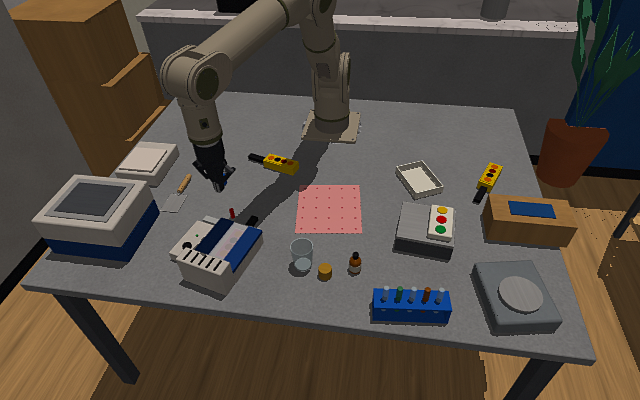

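View pics/side17.png

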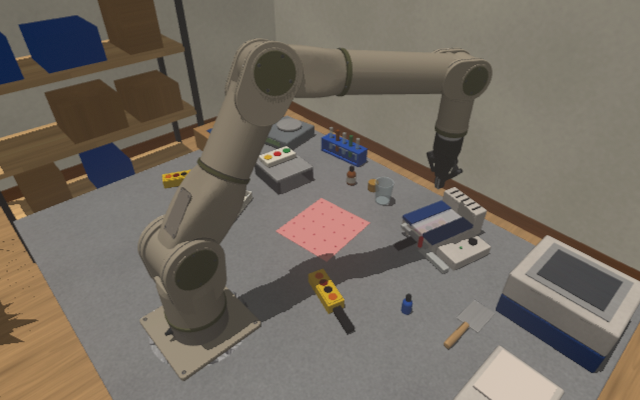

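```bash
python3 - <<'E'
from h import *
o=get_obs();C=cam("wrist",o)
m=np.array([.6719,-.1917]);a=np.radians(-13.6);d=np.array([np.cos(a),np.sin(a)]);n=np.array([-d[1],d[0]])
P=ray(C,[(337,75.5)],.02)[0,:2]-m;print("handle end",P@d,P@n,o["ft_force"])
hand_in()
E
```

```text
handle end -0.0767749326577236 -0.0024992432778957203 [-0.62800598 -0.1503442  -0.31668056]
the job is handed in; nothing more can be done
```

The carrier is home in the dryer with the bolt fully across, and I handed the job in at about 26 s of the 72 s allowed.

I drew the carrier out by its free end and lifted it level. I turned it and set it flat on the pink mat, then let go. I took it again by the handle and slid it mould first into the tunnel until it met the back stop with a steady push of about 14 N. Then I let go and pushed the red knob with the closed fingers until it hit its stop at about 12 N.

Last checks:
- **Carrier:** the handle end measured at dryer x −76.8 mm, against −77 mm when home, and was unchanged after bolting.
- **Bolt:** the knob measured at dryer y −53.6 mm, against −53 mm when fully across. The bar lies over the handle and reaches the keeper on the far side.
- **Surroundings:** in the last pictures the bottles, beaker, weight, spatula and yellow look-alikes stand where they did. I compared these by eye, without measuring. The dish is partly hidden behind the arm in one view.
- **Robot:** it was clear of everything, with no contact force, when I handed in.

Two readings disagreed with what I expected:
- The knob stood at about y −130 at the start rather than −138, so the bolt seemed to be about 8 mm across already. It did not get in the way.
- One level check while carrying, from the side camera with only 18 points, suggested a tilt. The scene camera, with 81 points, showed the carrier level, and I went by that.

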